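# Hang the louvre frame on the video light's two pins and latch it

### The arm

A 6-joint arm with a two-finger parallel gripper is mounted at the origin on the work surface. World frame = base frame: x ahead of the robot, y to its left, z up, the work surface at z = 0. Lengths are in m, angles in rad, forces in N, time in s.
With the tool pointing down it reaches from about 0.35 to 0.85 m from the base axis. Payload 8.1 kg.
Tool frame: the origin (TCP) lies midway between the tips of the shut fingers; the grasp point (between the pads) lies bot.grip_point_offset behind it (bot.grip_point_offset is the distance from the TCP to the grasp point, in m); z points along the fingers, y is the direction in which the jaws open and shut (so a half turn about z gives the same grasp; the last joint's range is limited). The gripper opens to 93 mm and grips with 3 to 60 N. Pads are 15 mm wide; open, the fingers measure 128 mm over their backs; the gripper's body (75 mm by 188 mm) begins 65 mm behind the grasp point.
Start: joints at [1.246, 0.13, 1.488, -0, 1.523, -0.085], TCP at [0.142, 0.583, 0.185] pointing down, gripper open.
Joint ranges: [-2.96, 2.96], [-0.89, 2.26], [0.02, 2.5], [-1.34, 4.48], [0, 2.73], [-2.66, 2.66]. Speed limits (rad/s): [2.39, 2.39, 2.79, 3.14, 3.14, 3.14].

### API

Orientations are given as a unit quaternion [x, y, z, w].
In Python, from rig import sensors, vision, bot, look_for, trace gives the robot as it stands.
- The arm moves only by the tool play_rows, never from a script. Its argument "moves" is a list of rows, each a list of 3 entries, a list of its own where there are three numbers: the turn, a rotation vector about the tool's x, y, z in degrees, then the shift along the tool's x, y, z in m, then the finger opening in m, from 0 to 0.093. In form: [[[ax, ay, az], [x, y, z], fingers], ...]. A call has exactly 10 rows; each row shifts and turns the pose as measured when the row begins, along the tool's axes as they then stand; what a row does not reach is not made up. A row lasts 1/10 s, in which the tool goes at most 50 mm and 8.59 degrees, less where a joint would pass 70% of its speed; a pose out of reach is approached as far as the arm can. A call with a gripper value outside its range is refused whole. The fingers move at their own pace and stop on an object; "force" is the grip in N (left out, the last holds). Time passes only in rows, so rows that do not move let the fingers close, or fill a call up. It gives the time, the measured TCP pose, the force and the opening at its end, in the units of the state.
- sensors.get_obs(): the state, without advancing time (a new reading comes with each control period).
- vision.read_camera(name): name is "scene" or "top"; returns a dict with "pixels" (480x640x3 uint8, blue, green, red), "fov_y" (degrees; the focal length in pixels is half the picture's height over the tangent of half this angle, whatever the lens; pixels are square), "cx", "cy" (the principal point, pixels), "eye" and "rotation" of the camera in the world. Camera axes: x right, y down, z forward; pixel columns grow to the right and rows downward; lengths in m; the calibration is good to about 2 mm. A picture is of the moment at which its call begins. There is no depth.
- bot.finish_job(): hands the job in, once; it reports no verdict.
Trained networks look in a picture, given as the dict that the camera call returned (one of the last four; its "shot" number tells which), for a name from the list of things; names that differ only in an ending like _2 or _b are one class to them, and where a whole thing is asked for, a point or a joint stands for the part that bears it (a point fixed in the world has none). Each returns a list of dicts, best first, with "confidence" (0 to 1); they miss things now and then, are a little off and sometimes report something else, mostly with a low value. They report only what shows in the picture. A call takes as long as a camera call. They do not tell look-alikes from the thing itself.
- look_for(picture, thing): "point" ([column, row] in pixels, amid what is visible of it).
- trace(picture, thing): "region" (480x640 bool, what is visible of it) and "point" ([column, row] in pixels, amid what is visible of it).
The state is a dict: "clock": time; "joint_pos": joint angles; "qd": joint speeds; "joint_torque": joint torques, N m; "tool_pos": TCP position; "tcp_rot": TCP orientation; "wrist_force": force on the tool from outside, world axes, zero at the start; "torque": the same for the moment, N m; "width": opening from 0.0 (shut) to 1.0 (fully open).
Only numpy, scipy, OpenCV 4.12 (cv2) and the standard library are available. Lean on these libraries where they do the work, as an engineer would, in place of code of your own. Each camera call takes 0.05 s, during which the arm holds its last target.

### The job

Pick up the louvre frame by its orange rib and fit it on the video light that lies face up on the table: both of its holes over the light's two brass pins together, lowered until it lies flat on the light's face. The pin bar can stand anywhere along its slots, so find the pins by a light touch and never press hard on the pins or the face. Then slide the red latch fully over the frame's edge, let go, and leave everything else on the table where it is.

Things in the scene. Friction and masses are not known exactly. Their poses are not given: they have to be found in the camera images.
- frame: loose flat aluminium frame with black louvres, 130 mm (x) by 200 mm (y), 8 mm thick, 0.25 kg. Origin: centre of underside, z up. Two 14.5 mm through holes at x = 0, y = +82 and -82 mm in solid end rails (|y| 64 to 100 mm, all of x). Orange grip rib at its centre: 50 mm along x, 14 mm thick along y, top 48 mm above the underside; pinch it across y. Fits either way round (half a turn)
- light: video light, black panel 190 mm (x) by 310 mm (y), fixed. Origin: centre of underside, z up. Its flat padded face is 46 mm above the origin and gives 1 mm per 3 N, 3 mm at most. Two rigid upright brass pins, 12 mm thick, stand 16 mm above it at y = +82 and -82 mm, both at the same x, anywhere from -14 to +14 mm: this x is not reported and differs every time. They are clamped and do not move when touched
- deck (a point): centre of the light's padded face when nothing lies on it, 46 mm above the light's origin, axes as the light's
- latch (a joint): red latch on the face near the light's +y end: travel in m, 0 to 0.004 (open) at the start, 0.024 fully closed. Slides along the light's -y, needs about 3 N, stays where left. Its tongue, 26 mm wide, passes 10 mm above the face; closed, it covers the outer 12 mm of the seated frame; at 0 it stands 10 mm clear of it. An unseated frame blocks it
- latch_grip (a point): grip point on the latch's upright red fin, moving with it: fin 14 mm thick along the light's x (pinch across this), 26 mm along its y; the point is 37 mm above the light's face, the fin's top 47 mm, its foot (the tongue's top) 15 mm above the face
- battery: bystander: black battery pack 75 x 100 x 45 mm, origin under its centre
- lens: bystander: black camera lens standing upright, 78 mm wide, 95 mm tall, origin under its centre
- filter_ring: bystander: dark filter ring 82 mm wide, 9 mm high, lying flat, origin under its centre
- screwdriver: bystander: screwdriver 190 mm long lying on the table
- card_case: bystander: blue card case 70 x 100 x 18 mm, origin under its centre
- radio_pack: bystander: grey radio pack 65 x 90 x 24 mm, origin under its centre
- pen_cup: bystander: white pen cup 80 mm wide, 90 mm tall (pens to 140 mm), origin under its centre
Things that resemble listed ones, but are neither listed nor needed, are in the scene too. There is more than one size of the frame; the one meant has the size given above.

How it is judged:
On the way:
1. the frame is on both pins, flat on the light's face, with the latch still open (z of frame in the frame of deck between -0.003 and 0.003 m and x of frame in the frame of deck between -0.018 and 0.018 m and y of frame in the frame of deck between -0.005 and 0.005 m and angle between the x axis of frame and the x axis of light, either way round below 0.06 rad and angle between frame's own z axis and vertical below 0.03 rad and value of joint latch below 0.01 m), for 0.2 s.
At the end, for the whole second after the job is handed in: the frame lies on both pins, flat on the light's face (underside within 3 mm of it, tilt under 0.03 rad, in line with the light within 0.06 rad, centre within 5 mm across and 18 mm along the slots), at rest, and the latch is closed over its edge (more than 19 of its 24 mm) (z of frame in the frame of deck between -0.003 and 0.003 m and x of frame in the frame of deck between -0.018 and 0.018 m and y of frame in the frame of deck between -0.005 and 0.005 m and angle between the x axis of frame and the x axis of light, either way round below 0.06 rad and angle between frame's own z axis and vertical below 0.03 rad and value of joint latch above 0.019 m and linear speed of frame below 0.02 m/s); the robot touches nothing.
It fails at once if the frame is pressed or knocked on the light or its pins with more than 40 N (contact force between frame and light above 40 N).
It fails at once if another thing on the table is moved by more than 20 mm (distance of any of battery, lens, filter_ring, screwdriver, card_case, radio_pack, pen_cup from where it was at the start of the episode above 0.02 m).
It also fails if it takes over 72 s, if anything falls off the work surface, if the arm or the gripper's body presses on something with over 40 N, if the wrist force passes 120 N, or if a joint passes its speed limit or range.

## Working session

There is one attempt and no reset: what is moved stays moved. The work goes in short steps, Python scripts to look and compute and a tool call to move; the robot and the scene stay as the last step left them, time stands still between calls to the robot, and variables do not carry over. Pictures are saved under pics/ and viewed, and the job is handed in when it is done.

Besides the shell and the picture viewer there is one more tool, called after "Emit:" in YAML: its name, and indented under it one key for each argument. play_rows: Moves the arm, as the interface text tells. Its arguments: {"type":"object","properties":{"moves":{"type":"array"},"force":{"type":"number"}},"required":["moves"]}

```bash
ls; mkdir -p pics
python3 - <<'E'
from rig import sensors, vision, bot, look_for, trace
import cv2, numpy as np
print(bot.grip_point_offset, sensors.get_obs())
for n in ("scene","top"):
    p=vision.read_camera(n); cv2.imwrite(f"pics/{n}0.png",p["pixels"])
    print(n,{k:v for k,v in p.items() if k!="pixels"})
    for t in ("frame","light","latch","latch_grip"):
        print(t,[(np.round(d["point"]),round(d["confidence"],2)) for d in look_for(p,t)])
E
```

```text
pics
0.0188 {'clock': 0.0, 'joint_pos': array([ 1.24559633e+00,  1.31181375e-01,  1.48925222e+00,  1.26594516e-05,
        1.52296337e+00, -8.54221216e-02]), 'qd': array([ 3.62103767e-05, -1.18497889e-03, -3.07815128e-04, -9.02221040e-04,
        2.92924621e-04,  9.31601354e-05]), 'joint_torque': array([ 4.58610157e-04, -5.59863818e+01, -4.91744900e+01,  7.67705706e-02,
        3.60162172e-02, -1.43140383e-04]), 'tool_pos': array([0.1422831 , 0.58225908, 0.18379027]), 'tcp_rot': array([ 1.19602201e-01,  9.92821484e-01, -8.81918448e-04, -1.90113253e-04]), 'wrist_force': array([ 0.33522202, -0.21266025, -0.21401586]), 'torque': array([ 0.001198  ,  0.02637273, -0.00138556]), 'width': 1.0002653552793246}
scene {'fov_y': 45.381291572879505, 'cx': 314.57068238984715, 'cy': 236.1350324041567, 'eye': array([1.632618  , 0.36090303, 0.83879741]), 'rotation': array([ 0.51410812,  0.70943216, -0.38729426, -0.28705748]), 'shot': 1}
frame [(array([405., 236.]), 0.83)]
light [(array([251., 247.]), 0.64)]
latch [(array([295., 247.]), 0.58)]
latch_grip [(array([293., 248.]), 0.55)]
top {'fov_y': 43.79717029425269, 'cx': 321.0625058320375, 'cy': 234.80645708866757, 'eye': array([0.31458735, 0.00613114, 1.64235622]), 'rotation': array([-0.70143638,  0.70900252, -0.05637151,  0.04609432]), 'shot': 2}
frame [(array([241., 335.]), 0.74), (array([243., 259.]), 0.59)]
light [(array([380., 248.]), 0.63), (array([483., 208.]), 0.18)]
latch [(array([333., 239.]), 0.69)]
latch_grip [(array([334., 237.]), 0.48)]
```

View pics/scene0.png

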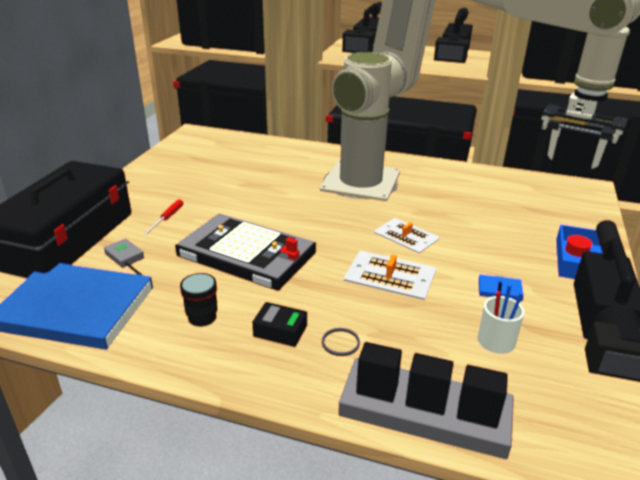

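View pics/top0.png

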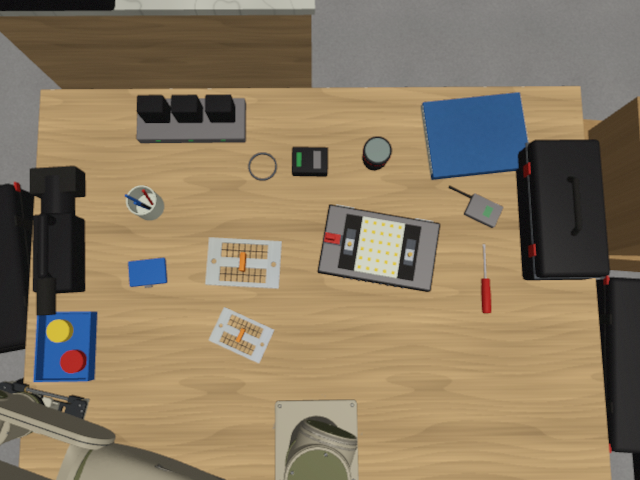

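The top view has two frame candidates: the large one at about (243,262) and a small one at (241,335). At 364 px/m they come out near 206×137 mm and 157 mm long, so the large one should be the one meant. The light is at (380,248), with its latch at (333,238) on the +y (left) end. I'll check with an enlarged crop and some measurements.

```bash
cat > h.py <<'E'
import numpy as np, cv2
from scipy.spatial.transform import Rotation as R
def cam(p):
    f=240/np.tan(np.radians(p["fov_y"])/2); return f,p["cx"],p["cy"],np.array(p["eye"]),R.from_quat(p["rotation"]).as_matrix()
def proj(p,X):
    f,cx,cy,e,M=cam(p); c=(np.atleast_2d(X)-e)@M; return np.c_[cx+f*c[:,0]/c[:,2],cy+f*c[:,1]/c[:,2]]
def unproj(p,uv,z):
    f,cx,cy,e,M=cam(p); uv=np.atleast_2d(uv).astype(float)
    d=np.c_[(uv[:,0]-cx)/f,(uv[:,1]-cy)/f,np.ones(len(uv))]@M.T
    return e+d*((z-e[2])/d[:,2])[:,None]
E
python3 - <<'E'
from rig import sensors, vision, bot, look_for, trace
import cv2, numpy as np
from h import *
p=vision.read_camera("top"); im=p["pixels"]
q=vision.read_camera("scene")
np.savez("shots.npz",top=im,scene=q["pixels"])
import pickle; pickle.dump((p,q),open("shots.pkl","wb"))
for n,pp in (("top",p),("scene",q)):
  for t,z in (("frame",.008),("light",.046)):
    for d in trace(pp,t):
        c=max(cv2.findContours(d["region"].astype(np.uint8),0,2)[0],key=cv2.contourArea)
        w=unproj(pp,c[:,0,:],z)[:,:2].astype(np.float32)
        print(n,t,round(d["confidence"],2),np.round(d["point"]),cv2.minAreaRect(w*1000))
a=cv2.resize(im[190:380,190:310],None,fx=4,fy=4,interpolation=cv2.INTER_CUBIC)[:600]
b=cv2.resize(im[195:300,310:450],None,fx=5,fy=5,interpolation=cv2.INTER_CUBIC)
c=cv2.resize(q["pixels"][205:300,170:325],None,fx=5,fy=5,interpolation=cv2.INTER_CUBIC)
d=cv2.resize(q["pixels"][205:305,335:445],None,fx=6,fy=6,interpolation=cv2.INTER_CUBIC)
for i,x in enumerate((a,b,c,d)): cv2.imwrite(f"pics/c{i}.png",x)
E
```

```text
top frame 0.97 [243. 261.] ((478.9933166503906, 192.988525390625), (203.82772827148438, 132.01171875), 86.03660583496094)
top frame 0.84 [244. 334.] ((284.0500183105469, 198.67074584960938), (152.28738403320312, 99.65182495117188), 64.77230072021484)
top light 0.84 [378. 246.] ((512.5506591796875, -175.28575134277344), (308.2777404785156, 195.33969116210938), 79.77713012695312)
scene frame 0.73 [408. 238.] ((291.9308776855469, 202.94981384277344), (156.81375122070312, 112.90692138671875), 65.74551391601562)
scene frame 0.68 [390. 273.] ((481.28411865234375, 193.43270874023438), (206.2555694580078, 155.380126953125), 86.54322052001953)
scene light 0.84 [249. 247.] ((547.2392578125, -162.5967254638672), (328.83172607421875, 229.45338439941406), 80.7777328491211)
scene light 0.23 [282. 322.] ((785.5281982421875, 18.48922348022461), (113.29094696044922, 113.30874633789062), 88.49595642089844)
```

View pics/c0.png

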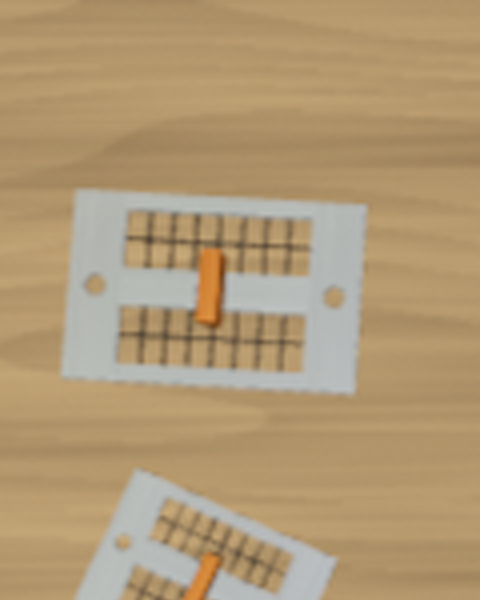

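View pics/c1.png

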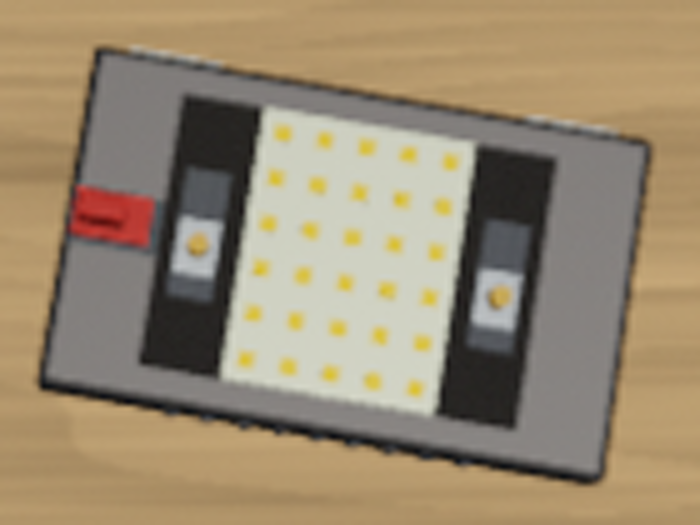

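View pics/c2.png

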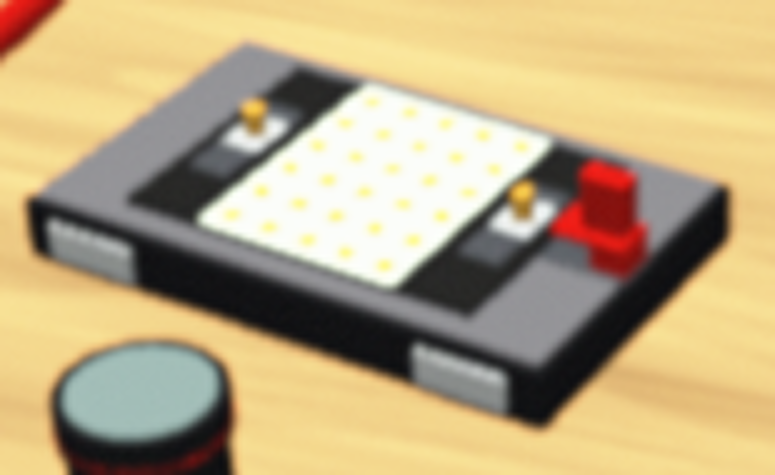

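View pics/c3.png

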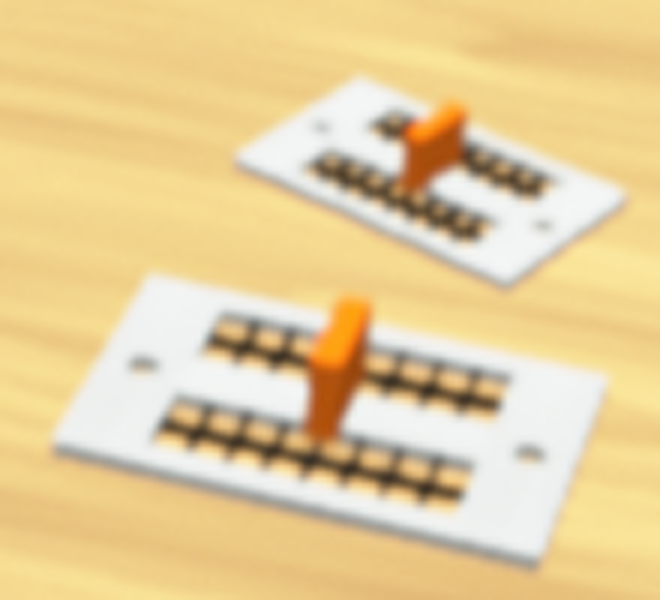

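The crop confirms that the large frame at (243,262) measures 204×132 mm, which matches 200×130. The small one is 152×100 mm. Both pins are visible: top (350,244) and (410,254), scene (221,226) and (274,243). Next I'll fit the poses with both cameras.

```bash
cat > fit.py <<'E'
import pickle, numpy as np, cv2
from scipy.optimize import least_squares
from h import *
p,q=pickle.load(open("shots.pkl","rb"))
def sub(xy,o,s): return (np.array(xy,float)+.5)/s-.5+np.array(o)
def blob(im,c,r=5):
    u,v=np.round(c).astype(int); w=im[v-r:v+r+1,u-r:u+r+1].astype(float)
    s=np.clip((w[...,2]-w[...,0])-40,0,None)   # red minus blue
    yy,xx=np.mgrid[v-r:v+r+1,u-r:u+r+1]; print(np.round(s).astype(int).max(),s.sum()); return np.array([(s*xx).sum(),(s*yy).sum()])/s.sum()
def cyl(pp,X,r,z0,z1):
    t=np.linspace(0,2*np.pi,24,endpoint=False); P=[]
    for z in (z0,z1): P.append(np.c_[X[0]+r*np.cos(t),X[1]+r*np.sin(t),np.full(24,z)])
    h=cv2.convexHull(proj(pp,np.vstack(P)).astype(np.float32)*1); m=cv2.moments(h); return np.array([m["m10"],m["m01"]])/m["m00"]
def w(pose,L): # pose x,y,yaw
    c,s=np.cos(pose[2]),np.sin(pose[2]); L=np.atleast_2d(L); return np.c_[pose[0]+c*L[:,0]-s*L[:,1],pose[1]+s*L[:,0]+c*L[:,1],L[:,2]]
E
python3 - <<'E'
from fit import *
T,S=p["pixels"],q["pixels"]
pt=[blob(T,(349.6,243.8)),blob(T,(409.8,254.2))]; ps=[blob(S,(220.6,225.8)),blob(S,(274.4,242.6))]
print(pt,ps)
for pp,o in ((p,pt),(q,ps)):
    X=[]
    for m in o:
        r=least_squares(lambda x:cyl(pp,x,.006,.047,.062)-m,unproj(pp,m,.056)[0,:2]); X.append(r.x)
    X=np.array(X); d=X[0]-X[1]; print("pins",X.round(4),"dist",np.hypot(*d),"yaw",np.arctan2(-d[0],d[1]),"mid",X.mean(0))
lc=sub([(99,49),(650,145),(603,478),(42,385)],(310,195),5)
print("light corners top",unproj(p,lc,.046).round(4), unproj(p,lc,.046).mean(0))
X=unproj(p,lc,.046); d=(X[0]+X[3]-X[1]-X[2]); print("yaw",np.arctan2(-d[0],d[1]))
lc=sub([(247,43),(728,187),(543,370),(32,200)],(170,205),5)
X=unproj(q,lc,.046);print("light corners scene",X.round(4),X.mean(0)); 
d=(X[1]+X[2]-X[0]-X[3]); print("yaw",np.arctan2(-d[0],d[1]))
fc=sub([(75,190),(367,205),(354,393),(62,376)],(190,190),4); fh=sub([(94,284),(334,297)],(190,190),4)
X=unproj(p,fc,.008); print("frame top",X.round(4),X.mean(0)); X=unproj(p,fh,.006); d=X[0]-X[1]; print("holes",X.round(4),X.mean(0),np.hypot(*d[:2]),np.arctan2(-d[0],d[1]))
fc=sub([(148,274),(608,377),(537,555),(52,447)],(335,205),6); fh=sub([(143,363),(530,453)],(335,205),6)
X=unproj(q,fc,.008); print("frame scene",X.round(4),X.mean(0)); X=unproj(q,fh,.006); d=X[1]-X[0]; print("holes",X.round(4),X.mean(0),np.hypot(*d[:2]),np.arctan2(-d[0],d[1]))
E
```

```text
72 701.0
71 733.0
125 2014.0
127 2481.0
[array([349.12838802, 243.52496434]), array([409.49658936, 253.9154161 ])] [array([220.32571996, 227.17874876]), array([273.81700927, 243.70939137])]
pins [[ 0.522  -0.0934]
 [ 0.4923 -0.2548]] dist 0.16412359729977752 yaw -0.18185339781244836 mid [ 0.5071482  -0.17411988]
pins [[ 0.4894 -0.2583]
 [ 0.5185 -0.0975]] dist 0.1634329392439981 yaw 2.9628955534903247 mid [ 0.50392785 -0.17787043]
light corners top [[ 0.6311 -0.0422  0.046 ]
 [ 0.5753 -0.341   0.046 ]
 [ 0.3952 -0.3085  0.046 ]
 [ 0.4481 -0.0091  0.046 ]] [ 0.51242852 -0.1751986   0.046     ]
yaw -0.17989598454364344
light corners scene [[ 0.4114 -0.3006  0.046 ]
 [ 0.4654 -0.0058  0.046 ]
 [ 0.6406 -0.0393  0.046 ]
 [ 0.5887 -0.3335  0.046 ]] [ 0.52653482 -0.16981102  0.046     ]
yaw -0.17788128913870002
frame top [[0.5498 0.2918 0.008 ]
 [0.5373 0.0906 0.008 ]
 [0.408  0.0998 0.008 ]
 [0.4217 0.2986 0.008 ]] [0.47920664 0.19520988 0.008     ]
holes [[0.4847 0.2781 0.006 ]
 [0.4741 0.1135 0.006 ]] [0.47938923 0.19582047 0.006     ] 0.16491835775954689 -0.06472457157281791
frame scene [[0.4103 0.0975 0.008 ]
 [0.4241 0.2981 0.008 ]
 [0.5525 0.2882 0.008 ]
 [0.5449 0.0914 0.008 ]] [0.48295438 0.19377369 0.008     ]
holes [[0.4733 0.1112 0.006 ]
 [0.4846 0.2752 0.006 ]] [0.47896912 0.19320199 0.006     ] 0.16431805676923997 -0.06876334624681553
```

```bash
cat > go.py <<'E'
import sys, numpy as np
from scipy.spatial.transform import Rotation as R
from rig import sensors
def go(x,y,z,yaw,show=True):
    o=sensors.get_obs(); M=R.from_quat(o["tcp_rot"])
    c,s=np.cos(yaw),np.sin(yaw)
    G=R.from_matrix(np.array([[-c,-s,0],[-s,c,0],[0,0,-1.]]).T.T) # cols: tool x=-(c,s), y=(-s,c), z down
    Mx=np.column_stack([(-c,-s,0),(-s,c,0),(0,0,-1)]); G=R.from_matrix(Mx)
    d=M.inv().apply(np.array([x,y,z])-o["tool_pos"]); rv=(M.inv()*G).as_rotvec(degrees=True)
    m=M.as_matrix()
    print("t",round(o["clock"],2),"pos",o["tool_pos"].round(4),"yaw",round(np.arctan2(-m[0,1],m[1,1]),4),"F",o["wrist_force"].round(1),"T",o["torque"].round(2),"w",round(o["width"]*.093,4))
    print("shift tool",d.round(4),"turn deg",rv.round(2))
if __name__=="__main__": go(*map(float,sys.argv[1:5]))
E
python3 go.py 0.479 0.1945 0.12 -0.067
```

```text
t 0.8 pos [0.1425 0.5829 0.1849] yaw -0.2398 F [ 0.1 -0.7 -0.1] T [ 0.01 -0.02  0.01] w 0.0928
shift tool [-0.4191 -0.2973  0.0649] turn deg [ 0.   0.  -9.9]
```

Emit:
play_rows:
  moves:
    - [[0,0,0],[-0.039,-0.028,0],0.093]
    - [[0,0,0],[-0.039,-0.028,0],0.093]
    - [[0,0,0],[-0.039,-0.028,0],0.093]
    - [[0,0,0],[-0.039,-0.028,0],0.093]
    - [[0,0,0],[-0.039,-0.028,0],0.093]
    - [[0,0,0],[-0.039,-0.028,0],0.093]
    - [[0,0,0],[-0.039,-0.028,0],0.093]
    - [[0,0,0],[-0.039,-0.028,0],0.093]
    - [[0,0,0],[-0.039,-0.028,0],0.093]
    - [[0,0,0],[-0.03,-0.02,0],0.093]
  force: 15

```text
clock: 1.8
tool_pos: [0.456, 0.2195, 0.1851]
tcp_rot: [0.115, 0.993, 0.002, 0.001]
wrist_force: [-0.1, 0.5, -0.4]
width: 0.998
```

```bash
python3 go.py 0.479 0.1945 0.12 -0.067
```

```text
t 1.8 pos [0.456  0.2195 0.1851] yaw -0.2296 F [-0.1  0.5 -0.4] T [-0.   -0.   -0.02] w 0.0928
shift tool [-0.0279 -0.0193  0.0651] turn deg [ 0.2   0.16 -9.32]
```

Emit:
play_rows:
  moves:
    - [[0.1,0.1,-4.7],[-0.014,-0.01,0],0.093]
    - [[0.1,0.1,-4.7],[-0.014,-0.01,0],0.093]
    - [[0,0,0],[0,0,0.02],0.093]
    - [[0,0,0],[0,0,0.03],0.093]
    - [[0,0,0],[0,0,0.03],0.093]
    - [[0,0,0],[0,0,0.03],0.093]
    - [[0,0,0],[0,0,0.01],0.093]
    - [[0,0,0],[0,0,0],0.093]
    - [[0,0,0],[0,0,0],0.093]
    - [[0,0,0],[0,0,0],0.093]

```text
clock: 2.8
tool_pos: [0.4883, 0.1879, 0.0667]
tcp_rot: [0.034, 0.999, 0.001, 0.004]
wrist_force: [-0.9, 0.4, 0.6]
width: 1.003
```

```bash
python3 go.py 0.479 0.1945 0.017 -0.067
python3 - <<'E'
from rig import vision
import cv2,numpy as np
q=vision.read_camera("scene")["pixels"]; t=vision.read_camera("top")["pixels"]
cv2.imwrite("pics/g.png",np.hstack([cv2.resize(q[180:310,330:450],(400,433),interpolation=cv2.INTER_CUBIC),cv2.resize(t[190:320,190:310],(400,433),interpolation=cv2.INTER_CUBIC)]))
E
```

```text
t 2.8 pos [0.4883 0.1879 0.0667] yaw -0.0685 F [-0.9  0.4  0.6] T [-0.01  0.02 -0.04] w 0.0933
shift tool [0.0101 0.0058 0.0497] turn deg [ 0.1   0.47 -0.08]
```

View pics/g.png

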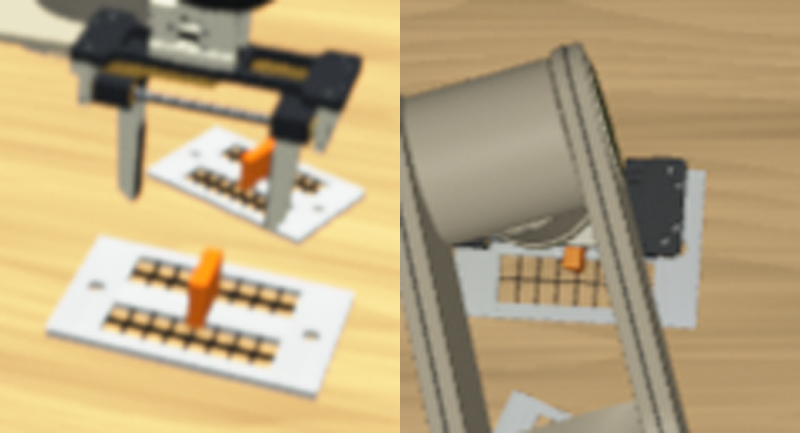

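The gripper is over the rib, and the crop shows the rib between the fingers. I'll correct the offset and go down.

Emit:
play_rows:
  moves:
    - [[0,0.2,0],[0.005,0.003,0],0.093]
    - [[0,0.2,0],[0.004,0.002,0],0.093]
    - [[0,0,0],[0,0,0.012],0.093]
    - [[0,0,0],[0,0,0.012],0.093]
    - [[0,0,0],[0,0,0.012],0.093]
    - [[0,0,0],[0,0,0.008],0.093]
    - [[0,0,0],[0,0,0.002],0.093]
    - [[0,0,0],[0,0,0],0.093]
    - [[0,0,0],[0,0,0],0.093]
    - [[0,0,0],[0,0,0],0.093]

```text
clock: 3.9
tool_pos: [0.4798, 0.1945, 0.0177]
tcp_rot: [0.034, 0.999, 0.001, 0.001]
wrist_force: [0.3, -0.4, 0.5]
width: 1.004
```

```bash
python3 go.py 0.479 0.1945 0.016 -0.067
```

```text
t 3.9 pos [0.4798 0.1945 0.0177] yaw -0.0683 F [ 0.3 -0.4  0.5] T [0.01 0.04 0.01] w 0.0934
shift tool [ 0.0008 -0.      0.0017] turn deg [ 0.13  0.15 -0.07]
```

Emit:
play_rows:
  moves:
    - [[0,0,0],[0,0,0],0.06]
    - [[0,0,0],[0,0,0],0.03]
    - [[0,0,0],[0,0,0],0.005]
    - [[0,0,0],[0,0,0],0.005]
    - [[0,0,0],[0,0,0],0.005]
    - [[0,0,0],[0,0,0],0.005]
    - [[0,0,0],[0,0,0],0.005]
    - [[0,0,0],[0,0,0],0.005]
    - [[0,0,0],[0,0,0],0.005]
    - [[0,0,0],[0,0,0],0.005]
  force: 30

```text
clock: 4.9
tool_pos: [0.4811, 0.1948, 0.0194]
tcp_rot: [0.034, 0.999, 0.002, 0.003]
wrist_force: [-0.4, 1.3, 0.4]
width: 0.189
```

```bash
python3 go.py 0.507 -0.175 0.13 -0.18
```

```text
t 4.9 pos [0.4811 0.1948 0.0194] yaw -0.0683 F [-0.4  1.3  0.4] T [-0.   -0.01 -0.05] w 0.0176
shift tool [-0.0516 -0.3668 -0.1116] turn deg [0.21 0.3  6.4 ]
```

Emit:
play_rows:
  moves:
    - [[0,0,0],[0,0,0],0.005]
    - [[0,0,0],[0,0,0],0.005]
    - [[0,0,0],[0,0,0],0.005]
    - [[0,0,0],[0,0,-0.005],0.005]
    - [[0,0,0],[0,0,-0.01],0.005]
    - [[0,0,0],[0,0,-0.02],0.005]
    - [[0,0,0],[0,0,-0.03],0.005]
    - [[0,0,0],[0,0,-0.03],0.005]
    - [[0,0,0],[0,0,-0.015],0.005]
    - [[0,0,0],[0,0,0],0.005]

```text
clock: 5.9
tool_pos: [0.4802, 0.1944, 0.1373]
tcp_rot: [0.034, 0.999, 0.002, 0.003]
wrist_force: [0.9, 0.1, 0.1]
width: 0.053
```

```bash
python3 go.py 0.507 -0.175 0.13 -0.18;  python3 - <<'E'
from rig import vision
import cv2,numpy as np
q=vision.read_camera("scene")["pixels"]; t=vision.read_camera("top")["pixels"]
cv2.imwrite("pics/g2.png",np.hstack([cv2.resize(q[120:310,330:450],(380,600),interpolation=cv2.INTER_CUBIC),cv2.resize(t[150:340,190:310],(380,600),interpolation=cv2.INTER_CUBIC)]))
E
python3 go.py 0.507 -0.175 0.13 -0.18
```

```text
t 5.9 pos [0.4802 0.1944 0.1373] yaw -0.0682 F [0.9 0.1 0.1] T [ 0.02  0.02 -0.02] w 0.005
shift tool [-0.0519 -0.3668  0.0063] turn deg [0.22 0.32 6.4 ]
t 6.0 pos [0.4789 0.1941 0.1346] yaw -0.0683 F [ 0.4  0.9 -0.9] T [ 0.03 -0.    0.05] w 0.0053
shift tool [-0.0532 -0.3663  0.0038] turn deg [0.15 0.15 6.4 ]
```

View pics/g2.png

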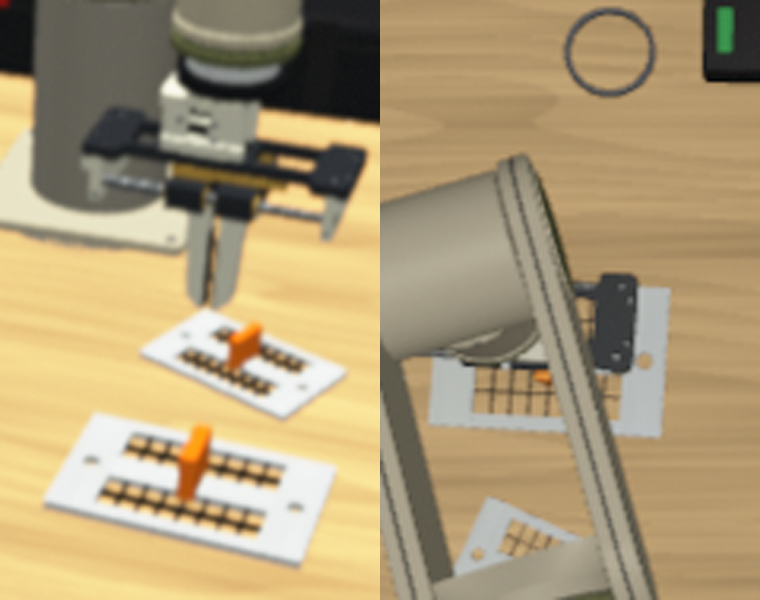

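The lift left the frame on the table and the fingers shut empty at 5 mm. I'll find out why.

Run:
```python
from rig import vision,trace,sensors
from h import *
q=vision.read_camera("scene"); p=vision.read_camera("top")
o=sensors.get_obs(); print(o["tool_pos"],proj(q,[o["tool_pos"],[.479,.1945,.048],[.479,.1945,0.008]]),proj(p,[[.479,.1945,.048]]))
cv2.imwrite("pics/g3.png",cv2.resize(q["pixels"][180:300,330:450],(600,600),interpolation=cv2.INTER_CUBIC))
for n,pp in (("t",p),("s",q)):
  for d in trace(pp,"frame"):
        c=max(cv2.findContours(d["region"].astype(np.uint8),0,2)[0],key=cv2.contourArea)
        w=unproj(pp,c[:,0,:],.008)[:,:2].astype(np.float32)
        print(n,round(d["confidence"],2),np.round(d["point"]),cv2.minAreaRect(w*1000))
```

```text
[0.47756005 0.19360593 0.13247625] [[394.64946272 228.57686037]
 [391.98653081 258.54210456]
 [390.66919576 271.89734521]] [[241.81622767 260.83506545]]
t 0.78 [228. 321.] ((333.60101318359375, 229.4641876220703), (51.06020736694336, 97.52265930175781), 16.633880615234375)
t 0.63 [269. 271.] ((472.9440002441406, 108.63780212402344), (39.29230880737305, 132.16156005859375), 79.31109619140625)
s 0.92 [393. 276.] ((480.91644287109375, 195.22964477539062), (202.87640380859375, 163.12477111816406), 85.9989013671875)
s 0.85 [407. 238.] ((295.9122619628906, 200.145751953125), (154.22061157226562, 112.16792297363281), 63.329044342041016)
```

View pics/g3.png

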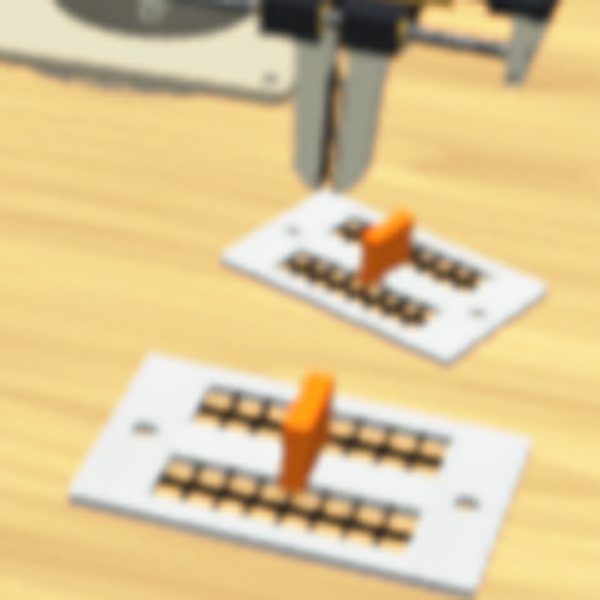

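Run:
```python
from rig import vision,trace,sensors
from h import *
q=vision.read_camera("scene"); p=vision.read_camera("top")
o=sensors.get_obs(); print(o["tool_pos"],o["tcp_rot"],o["joint_pos"])
for z in (.18,.22,.25,.28): print(z,unproj(p,[[265,237],[265,267]],z).round(3)[:,:2].tolist())
for z in (.13,.15,.17,.19,.21): print("tip",z,unproj(q,[[395,217]],z).round(3).tolist())
cv2.imwrite("pics/s4.png",q["pixels"]); cv2.imwrite("pics/t4.png",p["pixels"])
```

```text
[0.47742117 0.19358373 0.13226268] [ 3.41244677e-02  9.99417256e-01  4.50574572e-04 -6.82037052e-04] [ 2.84642240e-01 -6.83322700e-02  1.78766438e+00  1.29734461e-03
  1.42327360e+00 -1.21808322e+00]
0.18 [[0.524, 0.122], [0.45, 0.122]]
0.22 [[0.518, 0.119], [0.446, 0.119]]
0.25 [[0.514, 0.117], [0.443, 0.116]]
0.28 [[0.51, 0.114], [0.44, 0.114]]
tip 0.13 [[0.42, 0.183, 0.13]]
tip 0.15 [[0.454, 0.188, 0.15]]
tip 0.17 [[0.488, 0.193, 0.17]]
tip 0.19 [[0.523, 0.198, 0.19]]
tip 0.21 [[0.557, 0.203, 0.21]]
```

View pics/t4.png

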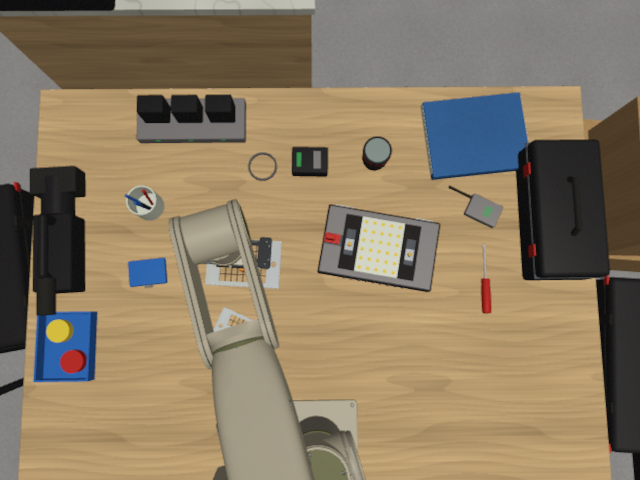

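View pics/s4.png

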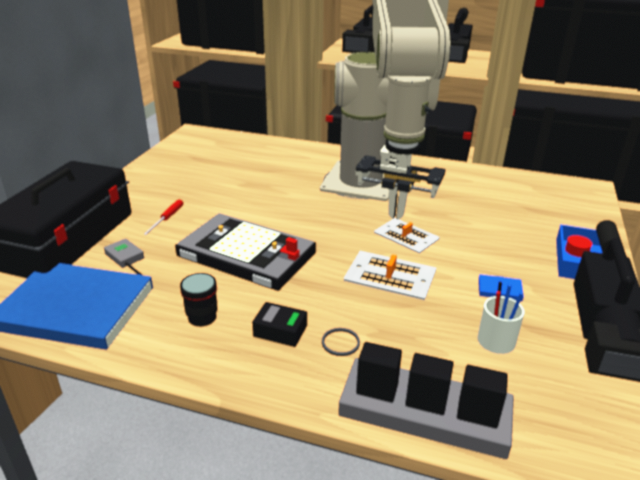

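```bash
python3 - <<'E'
import pickle
from h import *
p,q=pickle.load(open("shots.pkl","rb"))
def atx(uv,x):
    f,cx,cy,e,M=cam(q); d=np.array([(uv[0]-cx)/f,(uv[1]-cy)/f,1])@M.T; return e+d*(x-e[0])/d[0]
print("init",atx((554,163),.142-.01),atx((597,167),.142+.011), "mid",atx((575.5,166),.142))
print("g",atx((369,238.5),.4845),atx((411.7,249),.491),atx((390.4,243.8),.488))
print("g2", atx((395,217),.4777))
E
python3 - <<'E'
import cv2
a=cv2.imread("pics/scene0.png")[90:180,530:640]
cv2.imwrite("pics/c5.png",cv2.resize(a,None,fx=6,fy=6,interpolation=cv2.INTER_CUBIC))
E
```

```text
init [0.132      0.54256879 0.20157493] [0.153      0.64203307 0.21492137] mid [0.142      0.59388199 0.20534177]
g [0.4845     0.1355536  0.09707575] [0.491      0.24018589 0.09313111] [0.488      0.18860213 0.09510658]
g2 [0.4777     0.19180178 0.16380451]
```

View pics/c5.png

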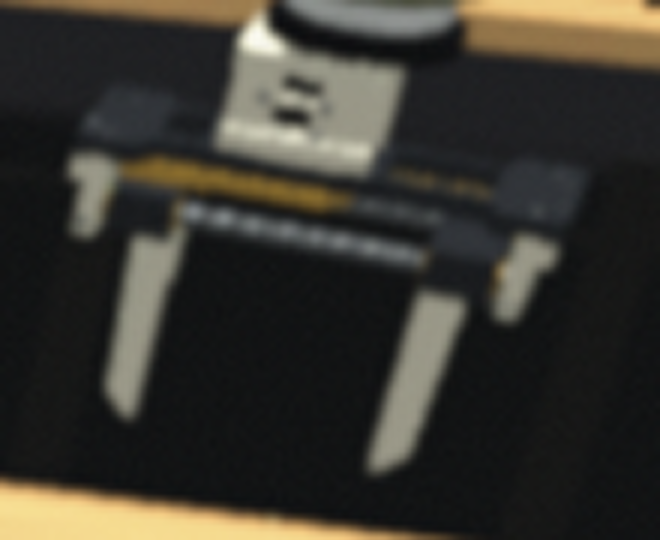

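Projected into the scene view, the fingertips sit about 30 mm higher than the reported TCP z: seen at 0.164 against 0.132, and 0.095 against 0.067. The rib top, at 48 mm, projects correctly. So the reported z reads low, and I closed above the rib. I'll reopen, go down in stages watching the force, and check by picture.

Emit:
play_rows:
  moves:
    - [[0.05,0.05,0],[-0.001,0,0],0.07]
    - [[0,0,0],[0,0,0],0.07]
    - [[0,0,0],[0,0,0.01],0.07]
    - [[0,0,0],[0,0,0.02],0.07]
    - [[0,0,0],[0,0,0.02],0.07]
    - [[0,0,0],[0,0,0.02],0.07]
    - [[0,0,0],[0,0,0.02],0.07]
    - [[0,0,0],[0,0,0.02],0.07]
    - [[0,0,0],[0,0,0.005],0.07]
    - [[0,0,0],[0,0,0],0.07]

```text
clock: 7.3
tool_pos: [0.4758, 0.1928, 0.0075]
tcp_rot: [0.034, 0.999, -0.001, -0.003]
wrist_force: [1.2, -0.4, -0.5]
width: 0.751
```

```bash
python3 - <<'E'
from rig import vision
import cv2,numpy as np
q=vision.read_camera("scene")["pixels"]; t=vision.read_camera("top")["pixels"]
cv2.imwrite("pics/g5.png",np.hstack([cv2.resize(q[200:310,330:450],(500,458),interpolation=cv2.INTER_CUBIC)]))
E
python3 go.py 0.4795 0.194 -0.01 -0.067
```

```text
t 7.4 pos [0.4766 0.1931 0.0087] yaw -0.0683 F [0.2 0.8 0.4] T [ 0.03 -0.02  0.03] w 0.0694
shift tool [-0.0029  0.0012  0.0187] turn deg [-0.05 -0.26 -0.08]
```

View pics/g5.png

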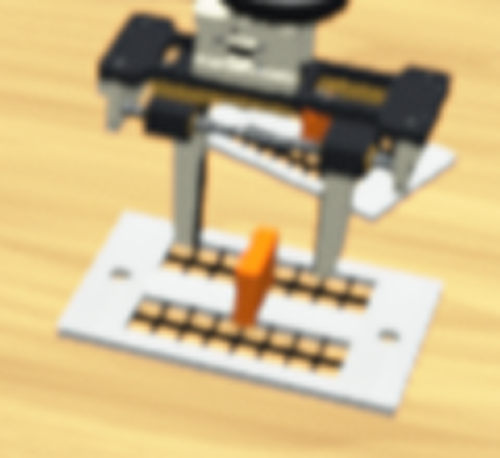

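The tips are at scene (374,259) and (408,266), which puts them near z = 0.037 while 0.0087 is reported. The offset is about 28 mm, so I'll go on down to a reported −0.010.

Emit:
play_rows:
  moves:
    - [[0,-0.2,0],[-0.002,0.001,0.004],0.07]
    - [[0,0,0],[0,0,0.005],0.07]
    - [[0,0,0],[0,0,0.005],0.07]
    - [[0,0,0],[0,0,0.003],0.03]
    - [[0,0,0],[0,0,0],0.005]
    - [[0,0,0],[0,0,0],0.005]
    - [[0,0,0],[0,0,0],0.005]
    - [[0,0,0],[0,0,0],0.005]
    - [[0,0,0],[0,0,0],0.005]
    - [[0,0,0],[0,0,0],0.005]

```text
clock: 8.4
tool_pos: [0.4823, 0.195, -0.0057]
tcp_rot: [0.034, 0.999, 0.001, 0.003]
wrist_force: [-0.2, 0.1, 0.2]
width: 0.199
```

```bash
python3 go.py 0.4795 0.194 -0.01 -0.067
```

```text
t 8.4 pos [ 0.4823  0.195  -0.0057] yaw -0.0683 F [-0.2  0.1  0.2] T [0.01 0.04 0.01] w 0.0185
shift tool [ 0.0027 -0.0012  0.0042] turn deg [ 0.09  0.33 -0.08]
```

Emit:
play_rows:
  moves:
    - [[0,0,0],[0.001,0,0.003],0.005]
    - [[0,0,0],[0,0,0],0.005]
    - [[0,0,0],[0,0,0],0.005]
    - [[0,0,0],[0,0,0],0.005]
    - [[0,0,0],[0,0,0],0.005]
    - [[0,0,0],[0,0,0],0.005]
    - [[0,0,0],[0,0,-0.005],0.005]
    - [[0,0,0],[0,0,-0.01],0.005]
    - [[0,0,0],[0,0,-0.01],0.005]
    - [[0,0,0],[0,0,0],0.005]

```text
clock: 9.4
tool_pos: [0.4807, 0.1945, 0.0188]
tcp_rot: [0.034, 0.999, 0.0, 0.002]
wrist_force: [0.8, 0.3, -2.0]
width: 0.147
```

```bash
python3 go.py 0.4795 0.194 -0.01 -0.067
python3 - <<'E'
from rig import vision
import cv2,numpy as np
q=vision.read_camera("scene")["pixels"]; t=vision.read_camera("top")["pixels"]
cv2.imwrite("pics/g6.png",np.hstack([cv2.resize(q[200:310,330:450],(500,458),interpolation=cv2.INTER_CUBIC)]))
E
python3 go.py 0.507 -0.175 0.1 -0.18
```

```text
t 9.4 pos [0.4807 0.1945 0.0188] yaw -0.0681 F [ 0.8  0.3 -2. ] T [ 0.06 -0.1   0.  ] w 0.0137
shift tool [ 0.0013 -0.0006  0.0288] turn deg [ 0.02  0.28 -0.06]
t 9.5 pos [0.48   0.1943 0.0175] yaw -0.0681 F [ 0.2 -0.1 -3. ] T [-0.03 -0.02 -0.02] w 0.0139
shift tool [-0.0524 -0.3666 -0.0823] turn deg [-0.    0.2   6.41]
```

View pics/g6.png

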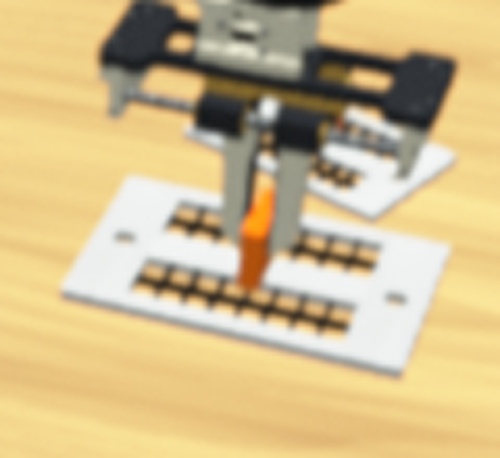

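The frame is held: width 13.8 mm, about −3 N of weight, level. I'll lift it and carry it over the light.

Emit:
play_rows:
  moves:
    - [[0,0.1,0],[0,0,-0.02],0.005]
    - [[0,0,0],[0,0,-0.03],0.005]
    - [[0,0,0],[0,0,-0.03],0.005]
    - [[0,0,0],[0,-0.01,-0.02],0.005]
    - [[0,0,0],[-0.005,-0.03,0],0.005]
    - [[0,0,0],[-0.005,-0.04,0],0.005]
    - [[0,0,0],[-0.006,-0.045,0],0.005]
    - [[0,0,0],[-0.006,-0.045,0],0.005]
    - [[0,0,0],[-0.006,-0.045,0],0.005]
    - [[0,0,0],[-0.006,-0.045,0],0.005]

```text
clock: 10.5
tool_pos: [0.494, -0.0709, 0.1184]
tcp_rot: [0.029, 1.0, -0.0, -0.001]
wrist_force: [1.4, -0.0, -3.1]
width: 0.144
```

```bash
python3 go.py 0.507 -0.175 0.115 -0.18
```

```text
t 10.5 pos [ 0.494  -0.0709  0.1184] yaw -0.0576 F [ 1.4 -0.  -3.1] T [ 0.   -0.05 -0.  ] w 0.0134
shift tool [-0.019  -0.1031  0.0033] turn deg [-0.01 -0.1   7.01]
```

Emit:
play_rows:
  moves:
    - [[0,0,0],[-0.006,-0.035,0],0.005]
    - [[0,0,0],[-0.006,-0.03,0],0.005]
    - [[0,0,0],[-0.004,-0.02,0],0.005]
    - [[0,0,2.3],[-0.002,-0.01,0],0.005]
    - [[0,0,2.3],[-0.001,-0.002,0],0.005]
    - [[0,0,2.2],[0,0,0],0.005]
    - [[0,0,0],[0,0,0.01],0.005]
    - [[0,0,0],[0,0,0.015],0.005]
    - [[0,0,0],[0,0,0.01],0.005]
    - [[0,0,0],[0,0,0],0.005]

```text
clock: 11.5
tool_pos: [0.5037, -0.1766, 0.0759]
tcp_rot: [0.097, 0.995, 0.001, -0.004]
wrist_force: [-0.1, -0.2, -2.7]
width: 0.145
```

```bash
python3 go.py 0.507 -0.175 0.075 -0.18
python3 - <<'E'
from rig import vision
import cv2,numpy as np,pickle
q=vision.read_camera("scene"); t=vision.read_camera("top"); pickle.dump((t,q),open("s7.pkl","wb"))
cv2.imwrite("pics/g7.png",cv2.resize(q["pixels"][150:305,160:330],(658,600),interpolation=cv2.INTER_CUBIC))
cv2.imwrite("pics/g7t.png",cv2.resize(t["pixels"][180:310,300:460],(738,600),interpolation=cv2.INTER_CUBIC))
E
python3 go.py 0.507 -0.175 0.075 -0.18
```

```text
t 11.5 pos [ 0.5037 -0.1766  0.0759] yaw -0.1934 F [-0.1 -0.2 -2.7] T [ 0.02 -0.09  0.01] w 0.0135
shift tool [-0.003   0.0022  0.0009] turn deg [ 0.03 -0.43 -0.77]
t 11.6 pos [ 0.5046 -0.1771  0.0776] yaw -0.1936 F [ 0.1 -0.1 -2.6] T [ 0.04 -0.01 -0.02] w 0.0138
shift tool [-0.002   0.0025  0.0026] turn deg [ 0.01 -0.32 -0.78]
```

View pics/g7.png

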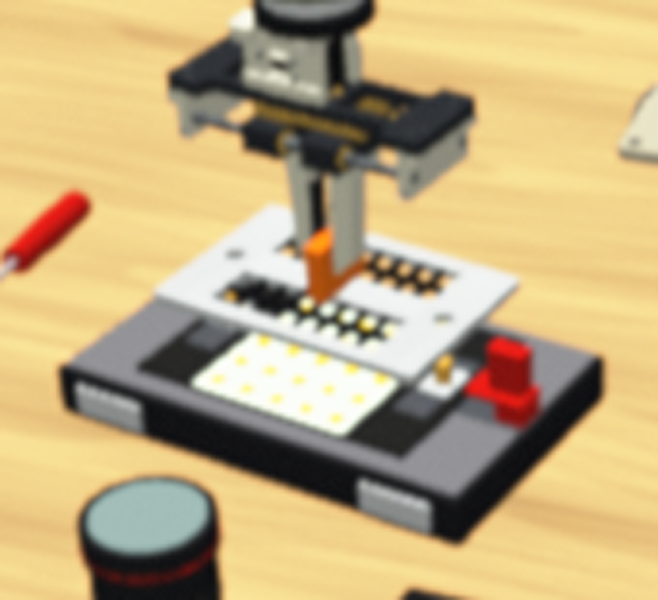

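View pics/g7t.png

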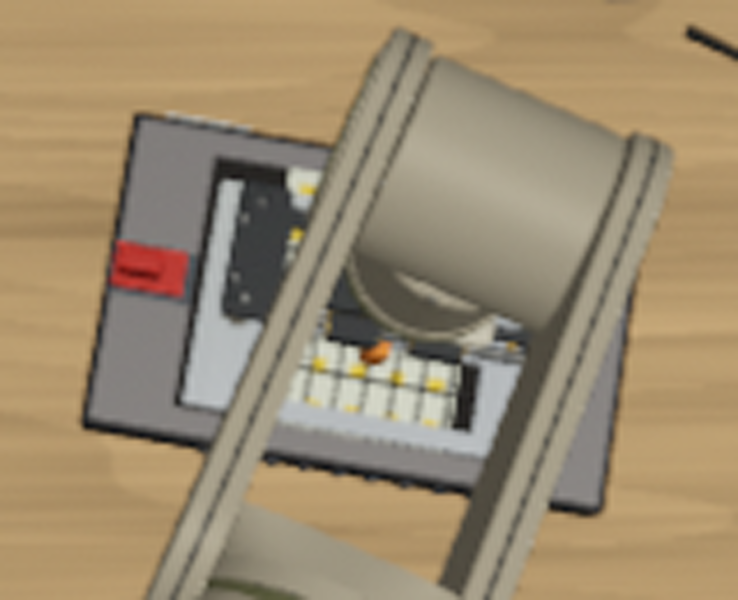

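The frame is over the light, with holes at crop (235,253) and (443,318). I'll measure the holes against the pins in the same scene camera so its bias cancels, then touch down lightly to fix z.

```bash
cat > rel.py <<'E'
# relative offset of hole mid vs pin mid in scene cam, given crop holes & hole-top z
import sys,numpy as np,pickle
from h import *
p,q=pickle.load(open("shots.pkl","rb"))
PIN=np.array([[0.4894,-0.2583],[0.5185,-0.0975]])   # scene-cam pins at their height: (-y end, +y end)
def rel(h,o,s,z,pin=PIN):
    uv=(np.array(h,float)+.5)/s-.5+np.array(o)
    X=unproj(q,uv,z)[:,:2]; d=X[1]-X[0]; dp=pin[1]-pin[0]
    print("holes",X.round(4).tolist(),"dist",np.hypot(*d).round(4),"yaw",np.arctan2(-d[0],d[1]).round(4),"pinyaw",np.arctan2(-dp[0],dp[1]).round(4))
    e=(pin.mean(0)-X.mean(0)); y=-.181; print("to go world",e.round(4),"light axes x,y",(np.cos(y)*e[0]+np.sin(y)*e[1]).round(4),(-np.sin(y)*e[0]+np.cos(y)*e[1]).round(4))
E
python3 - <<'E'
from rel import *
for zu in (.078,.0845,.09): rel([(235,253),(443,318)],(160,150),658/170,zu+.0075)
t,q2=pickle.load(open("s7.pkl","rb"))
# top: visible frame corner (-x,+y) and edge
for zu in (.0845,):
    print(unproj(t,(np.array([(178,405),(220,180)])+.5)/4.6125-.5+[300,180],zu+.008))
E
```

```text
holes [[0.4796, -0.2603], [0.5118, -0.0984]] dist 0.1651 yaw -0.1965 pinyaw -0.179
to go world [0.0082 0.0014] light axes x,y 0.0079 0.0029
holes [[0.4895, -0.2549], [0.5215, -0.0944]] dist 0.1637 yaw -0.1965 pinyaw -0.179
to go world [-0.0016 -0.0032] light axes x,y -0.001 -0.0035
holes [[0.498, -0.2504], [0.5297, -0.0911]] dist 0.1625 yaw -0.1965 pinyaw -0.179
to go world [-0.0099 -0.0072] light axes x,y -0.0084 -0.0088
[[ 0.45462014 -0.06140777  0.0925    ]
 [ 0.58326035 -0.08746463  0.0925    ]]
```

Emit:
play_rows:
  moves:
    - [[0,-0.1,-0.4],[-0.004,0,0],0.005]
    - [[0,-0.1,-0.4],[-0.003,0,0],0.005]
    - [[0,0,0],[0,0,0.003],0.005]
    - [[0,0,0],[0,0,0.003],0.005]
    - [[0,0,0],[0,0,0.003],0.005]
    - [[0,0,0],[0,0,0.002],0.005]
    - [[0,0,0],[0,0,0.001],0.005]
    - [[0,0,0],[0,0,0],0.005]
    - [[0,0,0],[0,0,0],0.005]
    - [[0,0,0],[0,0,0],0.005]

```text
clock: 12.6
tool_pos: [0.5135, -0.179, 0.0665]
tcp_rot: [0.089, 0.996, -0.0, 0.001]
wrist_force: [0.3, 0.9, -3.0]
width: 0.15
```

```bash
cat > snap.py <<'E'
import sys,pickle,cv2,numpy as np
from rig import vision,sensors
from go import go
n=sys.argv[1]
go(0.507,-0.175,.06,-.18)
q=vision.read_camera("scene"); go(0.507,-0.175,.06,-.18)
t=vision.read_camera("top"); go(0.507,-0.175,.06,-.18)
pickle.dump((t,q),open(f"s{n}.pkl","wb"))
a=cv2.resize(q["pixels"][190:290,190:310],(600,500),interpolation=cv2.INTER_CUBIC)
cv2.imwrite(f"pics/s{n}.png",a)
cv2.imwrite(f"pics/t{n}.png",cv2.resize(t["pixels"][200:300,310:450],(700,500),interpolation=cv2.INTER_CUBIC))
E
python3 snap.py 8
```

```text
t 12.6 pos [ 0.5135 -0.179   0.0665] yaw -0.178 F [ 0.3  0.9 -3. ] T [-0.01 -0.07  0.01] w 0.0139
shift tool [0.0072 0.0028 0.0065] turn deg [-0.04  0.08  0.12]
t 12.65 pos [ 0.5136 -0.1791  0.0666] yaw -0.178 F [-0.3 -0.3 -3.4] T [0.03 0.03 0.02] w 0.0137
shift tool [0.0072 0.0029 0.0065] turn deg [-0.04  0.09  0.12]
t 12.7 pos [ 0.5136 -0.1791  0.0666] yaw -0.178 F [-0.2  0.3 -2.4] T [ 0.03 -0.01  0.01] w 0.0136
shift tool [0.0072 0.0029 0.0066] turn deg [-0.04  0.09  0.11]
```

View pics/s8.png

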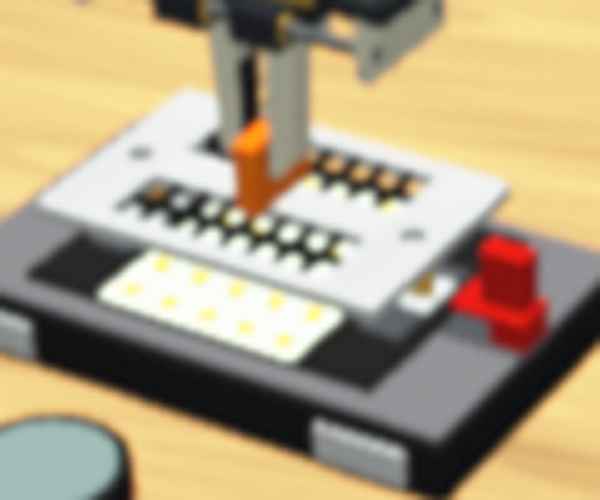

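View pics/t8.png

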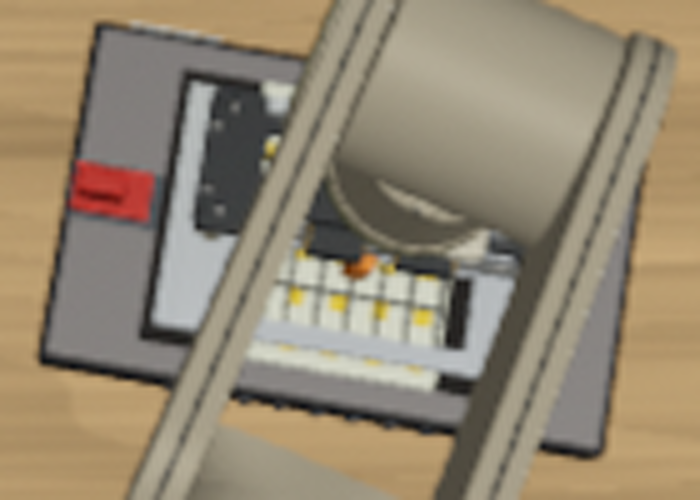

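```bash
cat > top.py <<'E'
from rel import *
def top(c1,c2,yaw,zt,o=(310,200),s=5):
    c,s_=np.cos(yaw),np.sin(yaw)
    for k,(cc,L) in enumerate(((c1,(-.065,.1)),(c2,(.065,.1)))):
        X=unproj(p,(np.array(cc,float)+.5)/s-.5+np.array(o),zt)[0,:2]
        C=X-np.array([c*L[0]-s_*L[1],s_*L[0]+c*L[1]]); e=np.array([.5071,-.1741])-C
        print("top corner",k,"centre",C.round(4),"to go",e.round(4))
E
python3 - <<'E'
from rel import *; from top import top
for zu in (.064,.067,.07,.073): print(zu); rel([(140,153),(413,235)],(190,190),5,zu+.0075)
top((151,330),(190,78),-.18,.075)
E
```

```text
0.064
holes [[0.4849, -0.2668], [0.5136, -0.1031]] dist 0.1662 yaw -0.1741 pinyaw -0.179
to go world [0.0047 0.0071] light axes x,y 0.0034 0.0078
0.067
holes [[0.4893, -0.2644], [0.518, -0.1013]] dist 0.1656 yaw -0.1741 pinyaw -0.179
to go world [0.0003 0.0049] light axes x,y -0.0006 0.0049
0.07
holes [[0.4938, -0.2619], [0.5224, -0.0995]] dist 0.1649 yaw -0.1741 pinyaw -0.179
to go world [-0.0042  0.0028] light axes x,y -0.0046 0.002
0.073
holes [[0.4983, -0.2595], [0.5268, -0.0977]] dist 0.1643 yaw -0.1741 pinyaw -0.179
to go world [-0.0086  0.0007] light axes x,y -0.0086 -0.0009
top corner 0 centre [ 0.507  -0.1765] to go [0.0001 0.0024]
top corner 1 centre [ 0.5137 -0.1762] to go [-0.0066  0.0021]
```

Run:
```python
import pickle,cv2,numpy as np
t,q=pickle.load(open("s8.pkl","rb"))
a=cv2.resize(t["pixels"][210:275,335:385],None,fx=9,fy=9,interpolation=cv2.INTER_CUBIC)
cv2.imwrite("pics/z8.png",a)
```

```text
(no output)
```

View pics/z8.png

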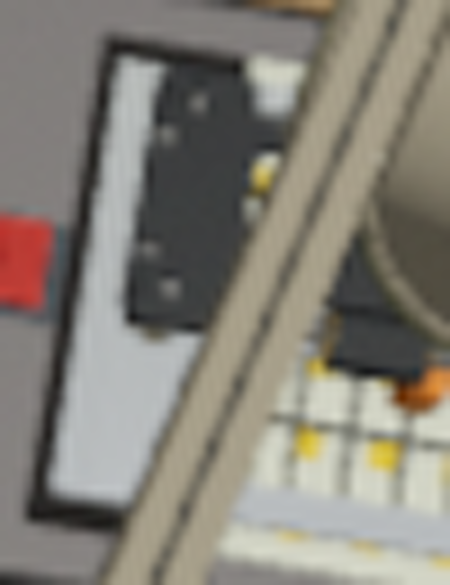

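Run:
```python
from top import *
top((46,494),(113,55),-.178,.077,(335,210),9)
```

```text
top corner 0 centre [ 0.5101 -0.176 ] to go [-0.003   0.0019]
top corner 1 centre [ 0.5123 -0.1749] to go [-0.0052  0.0008]
```

Emit:
play_rows:
  moves:
    - [[0,0,0],[0.001,0.001,0.001],0.005]
    - [[0,0,0],[0.001,0.001,0.001],0.005]
    - [[0,0,0],[0,0,0.001],0.005]
    - [[0,0,0],[0,0,0.001],0.005]
    - [[0,0,0],[0,0,0.001],0.005]
    - [[0,0,0],[0,0,0.0005],0.005]
    - [[0,0,0],[0,0,0.0005],0.005]
    - [[0,0,0],[0,0,0],0.005]
    - [[0,0,0],[0,0,0],0.005]
    - [[0,0,0],[0,0,0],0.005]

```text
clock: 13.7
tool_pos: [0.5119, -0.1766, 0.0602]
tcp_rot: [0.089, 0.996, -0.0, 0.001]
wrist_force: [-0.4, 0.4, -3.4]
width: 0.146
```

```bash
python3 go.py 0.507 -0.175 0.06 -0.18
```

```text
t 13.7 pos [ 0.5119 -0.1766  0.0602] yaw -0.178 F [-0.4  0.4 -3.4] T [0.01 0.04 0.01] w 0.0135
shift tool [0.0051 0.0007 0.0002] turn deg [-0.05  0.1   0.12]
```

Emit:
play_rows:
  moves:
    - [[0,0,0],[0.001,0,0],0.005]
    - [[0,0,0],[0.001,0,0],0.005]
    - [[0,0,0],[0,0,0.0007],0.005]
    - [[0,0,0],[0,0,0.0007],0.005]
    - [[0,0,0],[0,0,0.0007],0.005]
    - [[0,0,0],[0,0,0.0007],0.005]
    - [[0,0,0],[0,0,0.0007],0.005]
    - [[0,0,0],[0,0,0],0.005]
    - [[0,0,0],[0,0,0],0.005]
    - [[0,0,0],[0,0,0],0.005]

```text
clock: 14.7
tool_pos: [0.5098, -0.1762, 0.0563]
tcp_rot: [0.089, 0.996, -0.0, 0.001]
wrist_force: [-0.4, -0.8, -3.4]
width: 0.152
```

```bash
python3 snap.py 9
```

```text
t 14.7 pos [ 0.5098 -0.1762  0.0563] yaw -0.178 F [-0.4 -0.8 -3.4] T [ 0.05 -0.01 -0.03] w 0.0142
shift tool [ 0.003   0.0007 -0.0037] turn deg [-0.05  0.11  0.11]
t 14.75 pos [ 0.5098 -0.1763  0.0564] yaw -0.178 F [ 1.1  0.3 -3.5] T [-0.02  0.02 -0.04] w 0.0133
shift tool [ 0.003   0.0007 -0.0036] turn deg [-0.05  0.11  0.11]
t 14.8 pos [ 0.5098 -0.1763  0.0564] yaw -0.178 F [-0.1 -0.5 -2.6] T [-0.   -0.01 -0.05] w 0.0139
shift tool [ 0.003   0.0007 -0.0036] turn deg [-0.05  0.11  0.11]
```

View pics/s9.png

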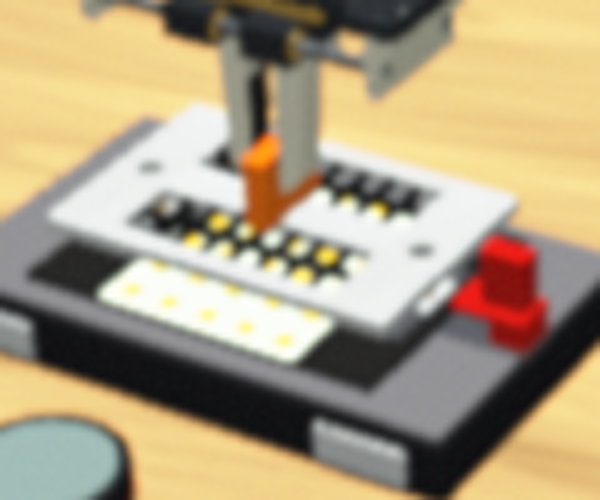

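View pics/t9.png

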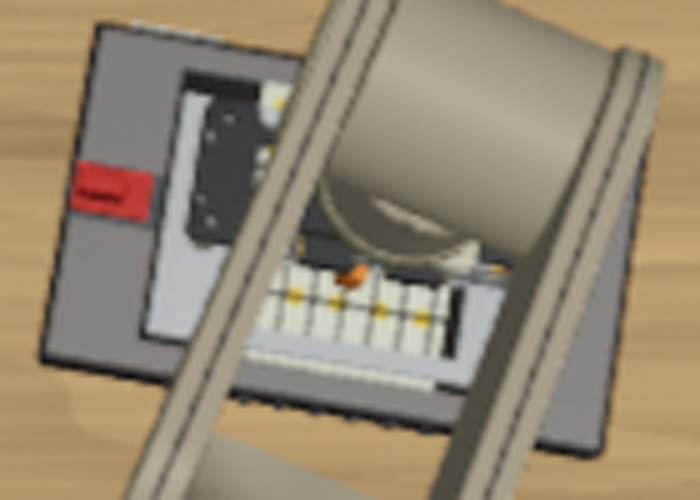

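Run:
```python
from rel import *; from top import top
for zu in (.056,.058,.060,.062): print(zu); rel([(151,168),(421,251)],(190,190),5,zu+.0075)
t,q=pickle.load(open("s9.pkl","rb"))
a=cv2.resize(t["pixels"][210:275,335:385],None,fx=9,fy=9,interpolation=cv2.INTER_CUBIC)
cv2.imwrite("pics/z9.png",a)
```

```text
0.056
holes [[0.4849, -0.2612], [0.5146, -0.0987]] dist 0.1651 yaw -0.1807 pinyaw -0.179
to go world [0.0042 0.0021] light axes x,y 0.0038 0.0028
0.058
holes [[0.4879, -0.2596], [0.5175, -0.0975]] dist 0.1647 yaw -0.1807 pinyaw -0.179
to go world [0.0013 0.0007] light axes x,y 0.0011 0.0009
0.06
holes [[0.4908, -0.258], [0.5204, -0.0964]] dist 0.1643 yaw -0.1807 pinyaw -0.179
to go world [-0.0016 -0.0007] light axes x,y -0.0015 -0.001
0.062
holes [[0.4938, -0.2564], [0.5232, -0.0952]] dist 0.1639 yaw -0.1807 pinyaw -0.179
to go world [-0.0046 -0.0021] light axes x,y -0.0041 -0.0029
```

View pics/z9.png

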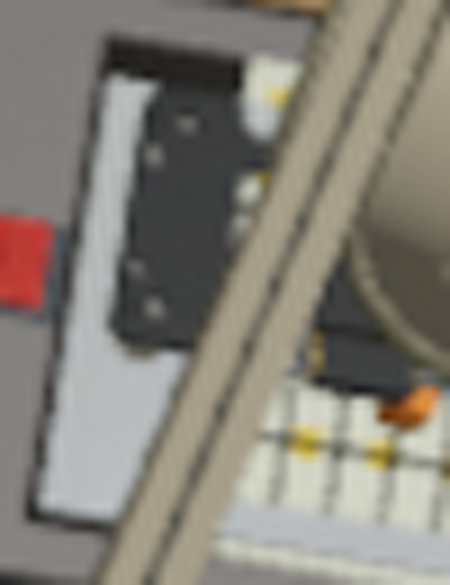

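Run:
```python
from top import *
top((39,513),(105,74),-.178,.067,(335,210),9)
```

```text
top corner 0 centre [ 0.5054 -0.1743] to go [0.0017 0.0002]
top corner 1 centre [ 0.5084 -0.1731] to go [-0.0013 -0.001 ]
```

Both cameras now agree to within 1 mm laterally, at an underside z near 0.059. That is below the pin tips at 0.062, with no contact force, so the pins seem to be entering the holes. I'll keep lowering gently.

Emit:
play_rows:
  moves:
    - [[0,0,0],[0,0,0.0007],0.005]
    - [[0,0,0],[0,0,0.0007],0.005]
    - [[0,0,0],[0,0,0.0007],0.005]
    - [[0,0,0],[0,0,0.0007],0.005]
    - [[0,0,0],[0,0,0.0007],0.005]
    - [[0,0,0],[0,0,0.0007],0.005]
    - [[0,0,0],[0,0,0.0007],0.005]
    - [[0,0,0],[0,0,0],0.005]
    - [[0,0,0],[0,0,0],0.005]
    - [[0,0,0],[0,0,0],0.005]

```text
clock: 15.8
tool_pos: [0.5098, -0.1762, 0.051]
tcp_rot: [0.089, 0.996, -0.001, 0.001]
wrist_force: [0.8, -0.3, -3.5]
width: 0.144
```

```bash
python3 go.py 0.5098 -0.1763 0.0434 -0.18
```

```text
t 15.8 pos [ 0.5098 -0.1762  0.051 ] yaw -0.178 F [ 0.8 -0.3 -3.5] T [0.03 0.03 0.06] w 0.0134
shift tool [ 0.     -0.0001  0.0076] turn deg [-0.05  0.11  0.12]
```

Emit:
play_rows:
  moves:
    - [[0,0,0],[0,0,0.0006],0.005]
    - [[0,0,0],[0,0,0.0006],0.005]
    - [[0,0,0],[0,0,0.0006],0.005]
    - [[0,0,0],[0,0,0.0006],0.005]
    - [[0,0,0],[0,0,0.0006],0.005]
    - [[0,0,0],[0,0,0.0006],0.005]
    - [[0,0,0],[0,0,0.0006],0.005]
    - [[0,0,0],[0,0,0],0.005]
    - [[0,0,0],[0,0,0],0.005]
    - [[0,0,0],[0,0,0],0.005]

```text
clock: 16.8
tool_pos: [0.5099, -0.1762, 0.0465]
tcp_rot: [0.089, 0.996, -0.001, 0.001]
wrist_force: [0.6, 0.1, -3.4]
width: 0.149
```

```bash
python3 snap.py 10
```

```text
t 16.8 pos [ 0.5099 -0.1762  0.0465] yaw -0.178 F [ 0.6  0.1 -3.4] T [ 0.05 -0.06 -0.  ] w 0.0139
shift tool [ 0.003   0.0007 -0.0135] turn deg [-0.05  0.11  0.12]
t 16.85 pos [ 0.5099 -0.1762  0.0465] yaw -0.178 F [ 0.3  0.7 -2.8] T [ 0.05  0.02 -0.  ] w 0.0137
shift tool [ 0.003   0.0007 -0.0135] turn deg [-0.05  0.11  0.11]
t 16.9 pos [ 0.5099 -0.1763  0.0465] yaw -0.178 F [ 0.1 -0.4 -2.1] T [ 0.03 -0.   -0.04] w 0.0137
shift tool [ 0.003   0.0007 -0.0135] turn deg [-0.05  0.12  0.11]
```

View pics/s10.png

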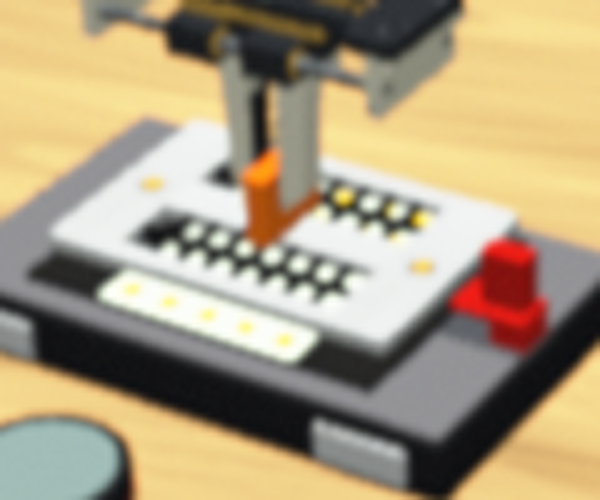

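Brass shows in both holes at crop (152,184) and (422,267), so both pins are in. I'll lower until the pad starts to carry weight.

Emit:
play_rows:
  moves:
    - [[0,0,0],[0,0,0.0006],0.005]
    - [[0,0,0],[0,0,0.0006],0.005]
    - [[0,0,0],[0,0,0.0006],0.005]
    - [[0,0,0],[0,0,0.0006],0.005]
    - [[0,0,0],[0,0,0.0006],0.005]
    - [[0,0,0],[0,0,0],0.005]
    - [[0,0,0],[0,0,0],0.005]
    - [[0,0,0],[0,0,0],0.005]
    - [[0,0,0],[0,0,0],0.005]
    - [[0,0,0],[0,0,0],0.005]

```text
clock: 17.9
tool_pos: [0.5099, -0.1763, 0.0433]
tcp_rot: [0.089, 0.996, -0.001, 0.001]
wrist_force: [-0.8, -0.3, -3.5]
width: 0.147
```

```bash
python3 snap.py 11
```

```text
t 17.9 pos [ 0.5099 -0.1763  0.0433] yaw -0.178 F [-0.8 -0.3 -3.5] T [-0.01  0.01  0.03] w 0.0137
shift tool [ 0.0031  0.0007 -0.0167] turn deg [-0.05  0.12  0.12]
t 17.95 pos [ 0.5099 -0.1763  0.0433] yaw -0.178 F [-0.5  0.5 -4.2] T [ 0.06 -0.01  0.04] w 0.0136
shift tool [ 0.0031  0.0007 -0.0167] turn deg [-0.05  0.12  0.11]
t 18.0 pos [ 0.5099 -0.1763  0.0433] yaw -0.178 F [ 0.1  0.4 -3.8] T [-0.06  0.04  0.  ] w 0.0135
shift tool [ 0.0031  0.0007 -0.0167] turn deg [-0.05  0.12  0.12]
```

View pics/s11.png

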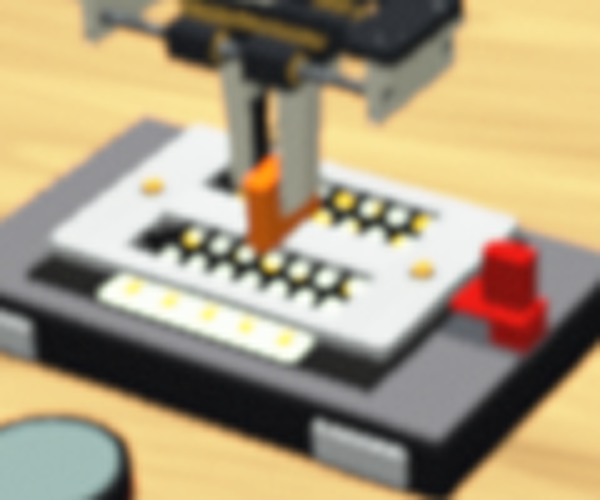

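Emit:
play_rows:
  moves:
    - [[0,0,0],[0,0,0.0006],0.005]
    - [[0,0,0],[0,0,0.0006],0.005]
    - [[0,0,0],[0,0,0.0006],0.005]
    - [[0,0,0],[0,0,0.0006],0.005]
    - [[0,0,0],[0,0,0.0006],0.005]
    - [[0,0,0],[0,0,0.0006],0.005]
    - [[0,0,0],[0,0,0],0.005]
    - [[0,0,0],[0,0,0],0.005]
    - [[0,0,0],[0,0,0],0.005]
    - [[0,0,0],[0,0,0],0.005]

```text
clock: 19.0
tool_pos: [0.51, -0.1764, 0.0394]
tcp_rot: [0.089, 0.996, -0.001, 0.001]
wrist_force: [1.4, 0.7, -3.0]
width: 0.147
```

```bash
python3 snap.py 12
```

```text
t 19.0 pos [ 0.51   -0.1764  0.0394] yaw -0.178 F [ 1.4  0.7 -3. ] T [ 0.   -0.03 -0.01] w 0.0137
shift tool [ 0.0031  0.0008 -0.0206] turn deg [-0.05  0.13  0.11]
t 19.05 pos [ 0.51   -0.1763  0.0395] yaw -0.1779 F [ 0.7 -0.4 -2.6] T [ 0.05  0.01 -0.02] w 0.0136
shift tool [ 0.0032  0.0007 -0.0205] turn deg [-0.05  0.13  0.12]
t 19.1 pos [ 0.51   -0.1763  0.0395] yaw -0.178 F [ 0.7 -0.2 -3.5] T [ 0.   -0.   -0.01] w 0.0139
shift tool [ 0.0031  0.0007 -0.0205] turn deg [-0.05  0.13  0.12]
```

View pics/s12.png

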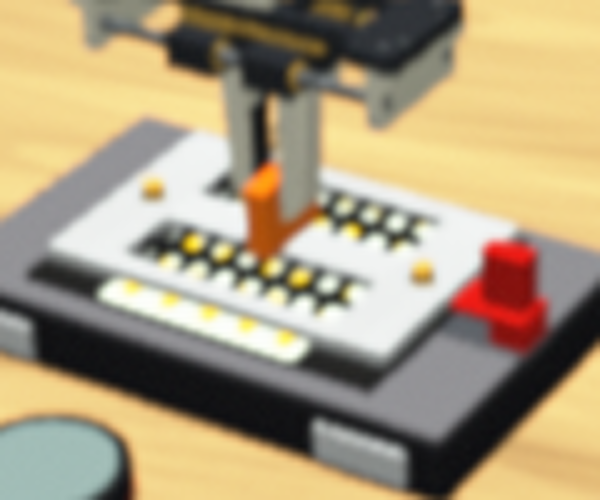

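Emit:
play_rows:
  moves:
    - [[0,0,0],[0,0,0.0006],0.005]
    - [[0,0,0],[0,0,0.0006],0.005]
    - [[0,0,0],[0,0,0.0006],0.005]
    - [[0,0,0],[0,0,0.0006],0.005]
    - [[0,0,0],[0,0,0.0006],0.005]
    - [[0,0,0],[0,0,0.0006],0.005]
    - [[0,0,0],[0,0,0],0.005]
    - [[0,0,0],[0,0,0],0.005]
    - [[0,0,0],[0,0,0],0.005]
    - [[0,0,0],[0,0,0],0.005]

```text
clock: 20.1
tool_pos: [0.51, -0.1764, 0.0373]
tcp_rot: [0.089, 0.996, -0.001, 0.001]
wrist_force: [-3.7, 0.9, 2.2]
width: 0.15
```

```bash
python3 snap.py 13
```

```text
t 20.1 pos [ 0.51   -0.1764  0.0373] yaw -0.1779 F [-3.7  0.9  2.2] T [0.24 0.37 0.05] w 0.014
shift tool [ 0.0031  0.0008 -0.0227] turn deg [-0.06  0.13  0.12]
t 20.15 pos [ 0.51   -0.1764  0.0373] yaw -0.178 F [-3.2  0.9  3.4] T [0.26 0.46 0.01] w 0.0137
shift tool [ 0.0031  0.0008 -0.0227] turn deg [-0.06  0.13  0.12]
t 20.2 pos [ 0.51   -0.1764  0.0373] yaw -0.1778 F [-3.   1.9  2.6] T [0.26 0.43 0.  ] w 0.0135
shift tool [ 0.0032  0.0008 -0.0227] turn deg [-0.06  0.13  0.12]
```

View pics/s13.png

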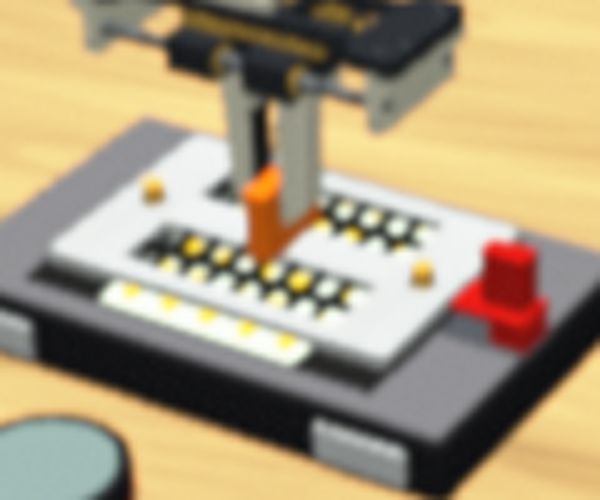

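Contact: about 6 N upward, and 3 N sideways from the pins along −x. I'll ease the frame a little in −x to relieve that, then check the fit.

Emit:
play_rows:
  moves:
    - [[0,0,0],[0.0007,0.0003,0],0.005]
    - [[0,0,0],[0.0005,0,0],0.005]
    - [[0,0,0],[0,0,0],0.005]
    - [[0,0,0],[0,0,0.0005],0.005]
    - [[0,0,0],[0,0,0.0005],0.005]
    - [[0,0,0],[0,0,0],0.005]
    - [[0,0,0],[0,0,0],0.005]
    - [[0,0,0],[0,0,0],0.005]
    - [[0,0,0],[0,0,0],0.005]
    - [[0,0,0],[0,0,0],0.005]

```text
clock: 21.2
tool_pos: [0.5101, -0.1764, 0.0371]
tcp_rot: [0.089, 0.996, -0.001, 0.002]
wrist_force: [-1.3, 0.9, 3.4]
width: 0.152
```

```bash
python3 snap.py 14
python3 - <<'E'
import pickle,cv2
t,q=pickle.load(open("s14.pkl","rb"))
cv2.imwrite("pics/z14.png",cv2.resize(q["pixels"][205:285,192:300],None,fx=7,fy=7,interpolation=cv2.INTER_CUBIC))
E
```

```text
t 21.2 pos [ 0.5101 -0.1764  0.0371] yaw -0.1779 F [-1.3  0.9  3.4] T [0.22 0.28 0.04] w 0.0141
shift tool [ 0.0032  0.0008 -0.0229] turn deg [-0.1   0.28  0.12]
t 21.25 pos [ 0.5101 -0.1764  0.0371] yaw -0.178 F [-2.6  0.5  3.9] T [0.23 0.29 0.01] w 0.0139
shift tool [ 0.0032  0.0008 -0.0229] turn deg [-0.1   0.29  0.12]
t 21.3 pos [ 0.5101 -0.1764  0.0371] yaw -0.1779 F [-2.5  0.6  3.2] T [0.21 0.34 0.05] w 0.0135
shift tool [ 0.0032  0.0008 -0.0229] turn deg [-0.09  0.28  0.12]
```

View pics/z14.png

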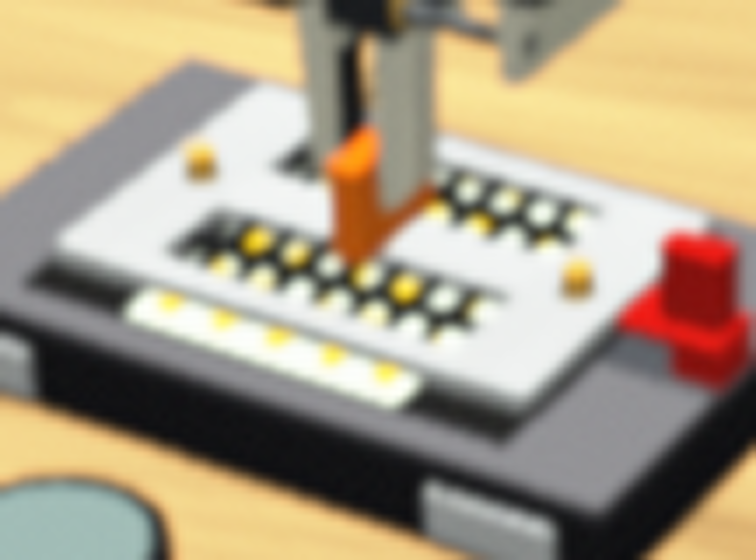

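Run:
```python
from fit import *
t=np.linspace(0,2*np.pi,40)
for X in ([0.4894,-0.2583],[0.5185,-0.0975]):
    for z0 in (.054,.057,.060):
        P=np.vstack([np.c_[X[0]+.006*np.cos(t),X[1]+.006*np.sin(t),np.full(40,z)] for z in (z0,.062)])
        u=proj(q,P); print(z0,"rows",u[:,1].min().round(2),u[:,1].max().round(2),"h",np.ptp(u[:,1]).round(2),"w",np.ptp(u[:,0]).round(2))
tt,qq=pickle.load(open("s14.pkl","rb"))
im=qq["pixels"].astype(int); s=im[...,2]-im[...,0]
print(s[222:236,214:228]); print(s[238:254,268:281])
```

```text
0.054 rows 223.53 228.55 h 5.01 w 4.89
0.057 rows 223.53 227.56 h 4.03 w 4.8
0.06 rows 223.53 226.58 h 3.04 w 4.71
0.054 rows 239.9 245.2 h 5.31 w 4.91
0.057 rows 239.9 244.19 h 4.3 w 4.88
0.06 rows 239.9 243.18 h 3.29 w 4.84
[[ -3  -4  -3  -2  -4  -4  -4  -3  -2  -2  -1  -1  -1  -1]
 [ -3  -3  -4  -3  -2   1   4   3   0  -2  -1  -1  -1   0]
 [ -3  -3  -3   1  12  22  27  16   5   0  -2  -2  -1  -1]
 [ -3  -3  -2  12  39  56  63  52  25   4  -1  -2  -1  -1]
 [ -3  -3  -1  17  55  97 120 113  60   9  -1  -1  -1  -1]
 [ -2  -2  -1   9  51 117 155 147  80  11  -2  -2  -1  -2]
 [ -2  -2  -1   3  37  95 134 125  65  13  -2  -2  -2  -1]
 [ -1  -1  -1   0  24  70 102  96  54  14  -1  -1  -1  -1]
 [ -1  -1  -1   0  13  45  62  58  37  11   0  -1   0  -1]
 [ -1  -1  -1  -1   3  15  23  21  13   1  -1  -1  -1  -1]
 [ -1  -1  -1  -1  -1   1   1   1   0  -1  -2   0  -1  -1]
 [ -1  -1   0  -1  -1   0  -1  -1  -1  -1  -1  -1  -1  -1]
 [ -1   0  -1  -1  -1  -1  -1  -2  -2  -2  -2  -1  -1  -2]
 [  0  -1  -1  -1  -1  -1  -1  -2  -1  -1  -2  -2  -3  -3]]
[[ 15  39  39  18   4   4   4   1   0  -1  -1  -1   0]
 [ 31  63  55  27   6   1   0  -1   0  -2  -1  -1  -1]
 [ 20  39  27  15   8   9   8   3   1  -1  -2  -1  -1]
 [  3   5   4   3   8  25  31  23   9   2  -1  -1  -1]
 [  0   0   1   3  23  64  88  76  34   5  -1  -2  -1]
 [ -1  -1  -1   6  54 118 146 125  59   6  -1  -1  -1]
 [ -1  -1  -1   5  63 138 163 137  62   6  -1  -2  -1]
 [ -1  -1  -1   6  50 111 134 114  50   6  -2  -2  -1]
 [ -1  -2  -2   5  40  84  99  85  38   6  -2  -2  -2]
 [ -1  -1  -2   3  24  49  56  45  21   2  -2  -2  -3]
 [  0  -1  -1   0   8  17  20  15   2  -1  -2  -2  14]
 [ -1  -1  -1  -1   1   1   1   0  -1  -2  -2   8  53]
 [  0  -1   0  -1  -1  -1   0   0  -1  -2   0  23  90]
 [ -1  -1  -1  -1  -1  -1  -1  -1  -1  -3   1  24  82]
 [ -1  -1  -1   0   0  -1  -1  -2  -1  -1   0  12  38]
 [ -1  -1  -1  -1   0  -1  -2  -2  -3  -1  -1  -1   3]]
```

The pins stand about 8 mm clear of the frame's top: they measure 5.5 and 5.8 px, and I expected 5.0–5.3 px for a seated frame. It's seated, so I'll release and rise.

Emit:
play_rows:
  moves:
    - [[0,0,0],[0,0,-0.0005],0.06]
    - [[0,0,0],[0,0,0],0.06]
    - [[0,0,0],[0,0,0],0.06]
    - [[0,0,0],[0,0,0],0.06]
    - [[0,0,0],[0,0,0],0.06]
    - [[0,0,0],[0,0,-0.01],0.06]
    - [[0,0,0],[0,0,-0.025],0.06]
    - [[0,0,0],[0,0,-0.03],0.06]
    - [[0,0,0],[0,0,-0.03],0.06]
    - [[0,0,0],[0,0,-0.01],0.06]

```text
clock: 22.3
tool_pos: [0.5078, -0.1753, 0.145]
tcp_rot: [0.089, 0.996, -0.0, 0.0]
wrist_force: [0.2, 0.0, 0.7]
width: 0.646
```

```bash
python3 snap.py 15
python3 - <<'E'
import pickle
from h import *
from rig import sensors
t,q=pickle.load(open("s15.pkl","rb"))
print(sensors.get_obs()["joint_pos"].round(3))
from rel import rel
a=cv2.resize(t["pixels"][205:275,310:380],None,fx=8,fy=8,interpolation=cv2.INTER_CUBIC); cv2.imwrite("pics/l15t.png",a)
a=cv2.resize(q["pixels"][225:280,260:330],None,fx=8,fy=8,interpolation=cv2.INTER_CUBIC); cv2.imwrite("pics/l15s.png",a)
E
```

```text
t 22.3 pos [ 0.5078 -0.1753  0.145 ] yaw -0.1781 F [0.2 0.  0.7] T [ 0.01 -0.03 -0.  ] w 0.0601
shift tool [0.0009 0.0002 0.085 ] turn deg [-0.03  0.05  0.11]
t 22.35 pos [ 0.5082 -0.1755  0.1454] yaw -0.178 F [ 0.9 -0.2  1.8] T [-0.02  0.04 -0.06] w 0.0601
shift tool [0.0014 0.0003 0.0854] turn deg [-0.04  0.1   0.12]
t 22.4 pos [ 0.5075 -0.1752  0.1432] yaw -0.178 F [ 1.3 -1.   0.2] T [-0.    0.03 -0.01] w 0.06
shift tool [0.0005 0.0001 0.0832] turn deg [-0.02 -0.01  0.11]
[-0.428 -0.017  1.718 -0.     1.441 -1.82 ]
```

View pics/s15.png

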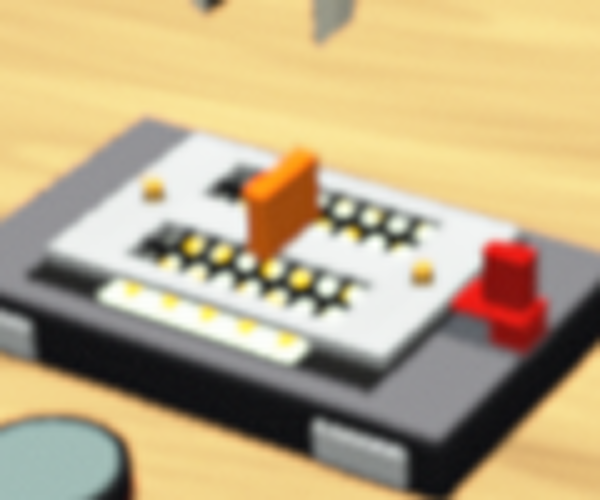

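View pics/l15t.png

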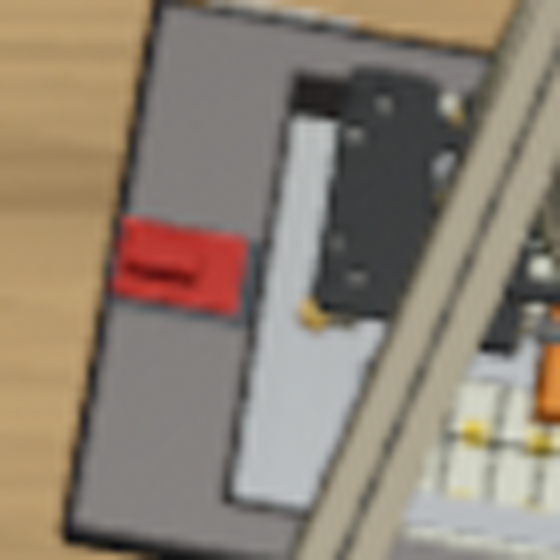

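View pics/l15s.png

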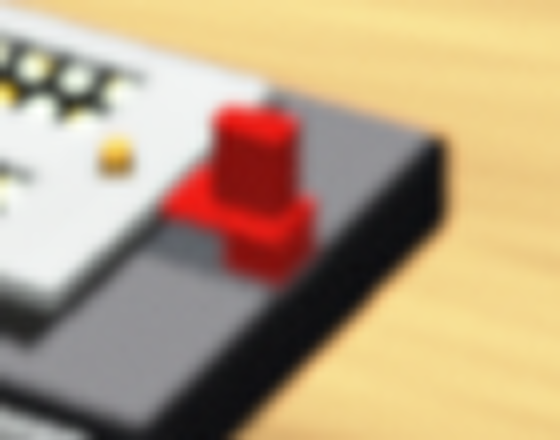

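```bash
python3 - <<'E'
from fit import *
s=unproj(q,(np.array([[257,118.]])+.5)/8-.5+[260,225],.093)[0]; t=unproj(p,(np.array([[168,250.]])+.5)/8-.5+[310,205],.093)[0]
print("fin scene",s,"top",t)
# light-frame position relative to pins of the same cam
for n,X,m in (("s",s,[.50393,-.17787]),("t",t,[.50715,-.17412])):
    e=X[:2]-m; y=-.18; print(n,"light axes rel pins",np.cos(y)*e[0]+np.sin(y)*e[1],-np.sin(y)*e[0]+np.cos(y)*e[1])
E
python3 go.py 0.53 -0.04 0.145 -1.751; python3 go.py 0.53 -0.04 0.145 1.391
```

```text
fin scene [ 0.54135396 -0.04131281  0.093     ] top [ 0.53787276 -0.04266784  0.093     ]
s light axes rel pins 0.012371550087958497 0.1410509258445292
t light axes rel pins 0.006692564391528037 0.13482866382245762
t 22.4 pos [ 0.5075 -0.1752  0.1432] yaw -0.178 F [ 1.3 -1.   0.2] T [-0.    0.03 -0.01] w 0.06
shift tool [ 0.0018  0.137  -0.0019] turn deg [-2.000e-02  0.000e+00  9.012e+01]
t 22.4 pos [ 0.5075 -0.1752  0.1432] yaw -0.178 F [ 1.3 -1.   0.2] T [-0.    0.03 -0.01] w 0.06
shift tool [ 0.0018  0.137  -0.0019] turn deg [-0.00e+00 -2.00e-02 -8.99e+01]
```

Emit:
play_rows:
  moves:
    - [[0,0,8.5],[0,0.03,0],0.06]
    - [[0,0,8.5],[0,0.03,0],0.06]
    - [[0,0,8.5],[0,0.03,0],0.06]
    - [[0,0,8.5],[0,0,0],0.06]
    - [[0,0,8.5],[0,0,0],0.06]
    - [[0,0,8.5],[0,0,0],0.06]
    - [[0,0,8.5],[0,0,0],0.06]
    - [[0,0,8.5],[0,0,0],0.06]
    - [[0,0,8.5],[0,0,0],0.06]
    - [[0,0,8.5],[0,0,0],0.06]

```text
clock: 23.4
tool_pos: [0.5268, -0.0842, 0.122]
tcp_rot: [0.745, 0.667, -0.007, -0.011]
wrist_force: [-0.8, -0.5, -0.1]
width: 0.648
```

```bash
python3 go.py 0.540 -0.043 0.1 -1.751
```

```text
t 23.4 pos [ 0.5268 -0.0842  0.122 ] yaw -1.6822 F [-0.8 -0.5 -0.1] T [-0.08  0.04 -0.07] w 0.0603
shift tool [0.0424 0.0091 0.0219] turn deg [-1.47 -0.15  3.94]
```

Emit:
play_rows:
  moves:
    - [[-0.7,-0.1,2],[0.02,0.004,0],0.06]
    - [[-0.7,0,1.9],[0.018,0.004,0],0.06]
    - [[0,0,0],[0.003,0,0.005],0.06]
    - [[0,0,0],[0,0,0.01],0.06]
    - [[0,0,0],[0,0,0.01],0.06]
    - [[0,0,0],[0,0,0],0.06]
    - [[0,0,0],[0,0,0],0.06]
    - [[0,0,0],[0,0,0],0.06]
    - [[0,0,0],[0,0,0],0.06]
    - [[0,0,0],[0,0,0],0.06]
  force: 10

```text
clock: 24.4
tool_pos: [0.5333, -0.0457, 0.0836]
tcp_rot: [0.77, 0.638, -0.006, -0.006]
wrist_force: [0.5, 0.5, 0.5]
width: 0.648
```

Run:
```python
from go import go
from rig import vision
import pickle,cv2
go(.54,-.043,.041,-1.751)
q=vision.read_camera("scene"); t=vision.read_camera("top"); go(.54,-.043,.041,-1.751)
pickle.dump((t,q),open("s16.pkl","wb"))
cv2.imwrite("pics/l16.png",cv2.resize(q["pixels"][190:280,250:340],(600,600),interpolation=cv2.INTER_CUBIC))
cv2.imwrite("pics/l16t.png",cv2.resize(t["pixels"][195:275,300:400],(700,560),interpolation=cv2.INTER_CUBIC))
```

```text
t 24.4 pos [ 0.5333 -0.0457  0.0836] yaw -1.758 F [0.5 0.5 0.5] T [-0.07  0.14 -0.01] w 0.0603
shift tool [0.0039 0.0068 0.0425] turn deg [-0.96  0.03 -0.4 ]
t 24.5 pos [ 0.5333 -0.0456  0.0837] yaw -1.7579 F [-0.5  0.5  0.1] T [-0.11  0.07 -0.03] w 0.0601
shift tool [0.0038 0.0068 0.0426] turn deg [-0.95  0.03 -0.4 ]
```

View pics/l16.png

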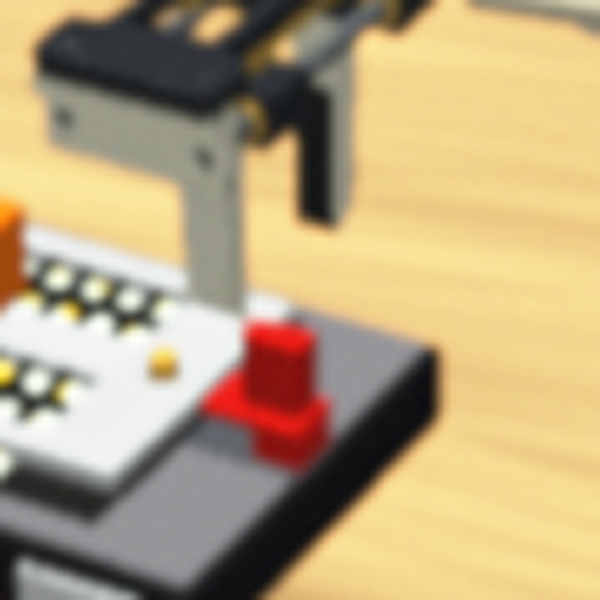

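View pics/l16t.png

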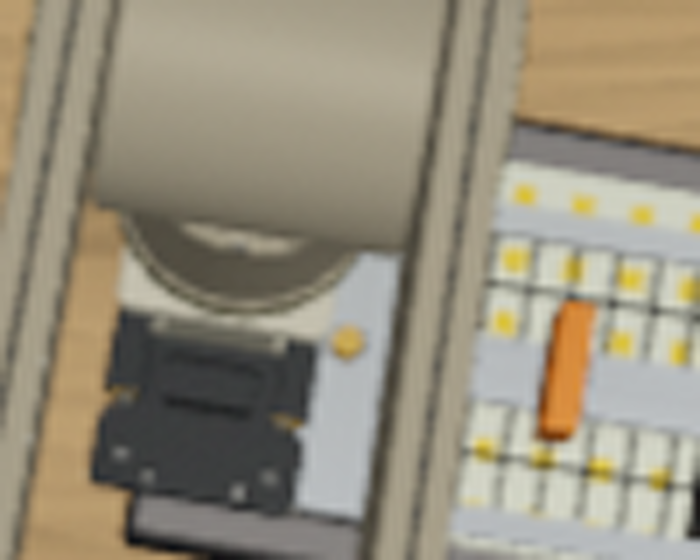

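Run:
```python
from fit import *
m=np.array([[217,303.],[322,224]]); uv=(m+.5)/6.667-.5+[250,190]
for z in (.105,.109,.112,.115): X=unproj(q,uv,z); print(z,X[:,:2].round(4).tolist(),X.mean(0)[:2].round(4),np.hypot(*(X[1]-X[0])[:2]))
```

```text
0.105 [[0.5483, -0.063], [0.4844, -0.0454]] [ 0.5164 -0.0542] 0.06633249022044779
0.109 [[0.5542, -0.0606], [0.4906, -0.0432]] [ 0.5224 -0.0519] 0.06597090545900018
0.112 [[0.5587, -0.0589], [0.4953, -0.0415]] [ 0.527  -0.0502] 0.0656997168879145
0.115 [[0.5631, -0.0572], [0.5, -0.0399]] [ 0.5316 -0.0485] 0.06542852831682881
```

Emit:
play_rows:
  moves:
    - [[-0.5,0,0],[0.003,0.004,0],0.06]
    - [[-0.5,0,0],[0.003,0.004,0],0.06]
    - [[0,0,0],[0,0,0.006],0.06]
    - [[0,0,0],[0,0,0.006],0.06]
    - [[0,0,0],[0,0,0.005],0.06]
    - [[0,0,0],[0,0,0],0.06]
    - [[0,0,0],[0,0,0],0.06]
    - [[0,0,0],[0,0,0],0.06]
    - [[0,0,0],[0,0,0],0.06]
    - [[0,0,0],[0,0,0],0.06]

```text
clock: 25.5
tool_pos: [0.5432, -0.0406, 0.0652]
tcp_rot: [0.77, 0.638, 0.001, 0.001]
wrist_force: [-0.4, -0.0, -0.3]
width: 0.641
```

```bash
cat > sl.py <<'E'
import sys
from go import go
from rig import vision
import pickle,cv2
n=sys.argv[1]
go(.54,-.043,.041,-1.751)
q=vision.read_camera("scene"); t=vision.read_camera("top"); go(.54,-.043,.041,-1.751)
pickle.dump((t,q),open(f"s{n}.pkl","wb"))
cv2.imwrite(f"pics/l{n}.png",cv2.resize(q["pixels"][190:280,250:340],(600,600),interpolation=cv2.INTER_CUBIC))
cv2.imwrite(f"pics/l{n}t.png",cv2.resize(t["pixels"][195:275,300:400],(700,560),interpolation=cv2.INTER_CUBIC))
E
python3 sl.py 17
```

```text
t 25.5 pos [ 0.5432 -0.0406  0.0652] yaw -1.7575 F [-0.4 -0.  -0.3] T [-0.12  0.08  0.04] w 0.0596
shift tool [-0.0029 -0.0028  0.0242] turn deg [ 0.15  0.03 -0.37]
t 25.6 pos [ 0.5433 -0.0406  0.0652] yaw -1.7574 F [-0.3 -0.1 -0.3] T [-0.09  0.07 -0.02] w 0.0599
shift tool [-0.003  -0.0029  0.0242] turn deg [ 0.16  0.03 -0.37]
```

View pics/l17.png

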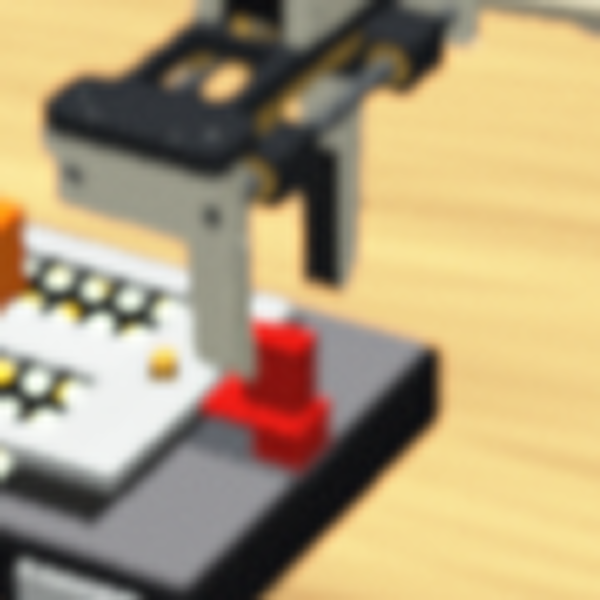

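Emit:
play_rows:
  moves:
    - [[0.1,0,0],[0.0015,0.001,0.003],0.06]
    - [[0,0,0],[0.0015,0.0005,0.005],0.06]
    - [[0,0,0],[0,0,0.005],0.06]
    - [[0,0,0],[0,0,0.005],0.06]
    - [[0,0,0],[0,0,0.004],0.06]
    - [[0,0,0],[0,0,0.001],0.06]
    - [[0,0,0],[0,0,0],0.04]
    - [[0,0,0],[0,0,0],0.03]
    - [[0,0,0],[0,0,0],0.026]
    - [[0,0,0],[0,0,0],0.026]

```text
clock: 26.6
tool_pos: [0.5454, -0.0377, 0.0399]
tcp_rot: [0.77, 0.638, -0.0, 0.0]
wrist_force: [-0.4, 0.4, -0.7]
width: 0.353
```

```bash
python3 sl.py 18
```

```text
t 26.6 pos [ 0.5454 -0.0377  0.0399] yaw -1.7575 F [-0.4  0.4 -0.7] T [-0.11  0.11  0.04] w 0.0329
shift tool [-0.0062 -0.0043 -0.0011] turn deg [ 0.03  0.03 -0.37]
t 26.7 pos [ 0.5454 -0.0377  0.04  ] yaw -1.7575 F [-2.4 -0.   1.8] T [0.1  0.62 0.02] w 0.0271
shift tool [-0.0062 -0.0043 -0.001 ] turn deg [ 0.03  0.03 -0.37]
```

View pics/l18.png

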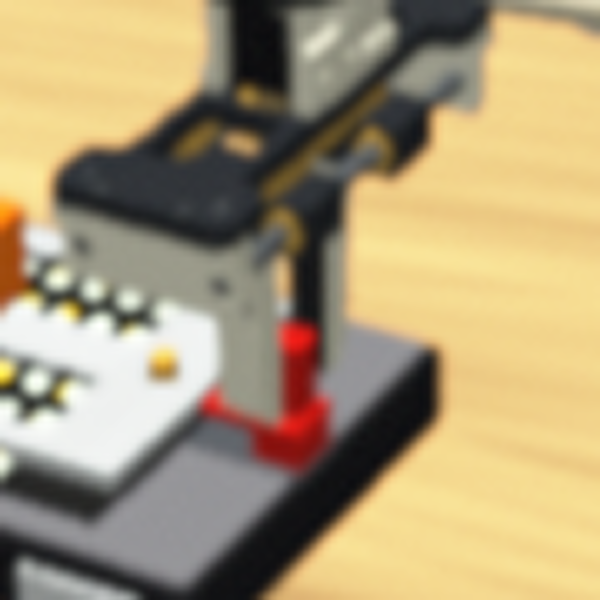

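At 27 mm opening the −x finger is already touching the fin, so the tool is about 6 mm too far along +x. I'll recentre and close.

Emit:
play_rows:
  moves:
    - [[0,0,0],[0,-0.003,0],0.035]
    - [[0,0,0],[0,-0.003,0],0.035]
    - [[0,0,0],[0,0,0],0.025]
    - [[0,0,0],[0,0,0],0.02]
    - [[0,0,0],[0,0,0],0.005]
    - [[0,0,0],[0,0,0],0.005]
    - [[0,0,0],[0,0,0],0.005]
    - [[0,0,0],[0,0,0],0.005]
    - [[0,0,0],[0,0,0],0.005]
    - [[0,0,0],[0,0,0],0.005]

```text
clock: 27.7
tool_pos: [0.5387, -0.0364, 0.0403]
tcp_rot: [0.77, 0.638, -0.0, 0.0]
wrist_force: [-0.8, 0.6, 0.6]
width: 0.15
```

```bash
python3 sl.py 19
```

```text
t 27.7 pos [ 0.5387 -0.0364  0.0403] yaw -1.7573 F [-0.8  0.6  0.6] T [0.01 0.33 0.02] w 0.0139
shift tool [-0.0062  0.0025 -0.0007] turn deg [ 0.01  0.03 -0.36]
t 27.8 pos [ 0.5388 -0.0364  0.0403] yaw -1.7573 F [-1.3  0.3  0.3] T [-0.04  0.24  0.08] w 0.0143
shift tool [-0.0062  0.0024 -0.0007] turn deg [ 0.02  0.03 -0.36]
```

View pics/l19.png

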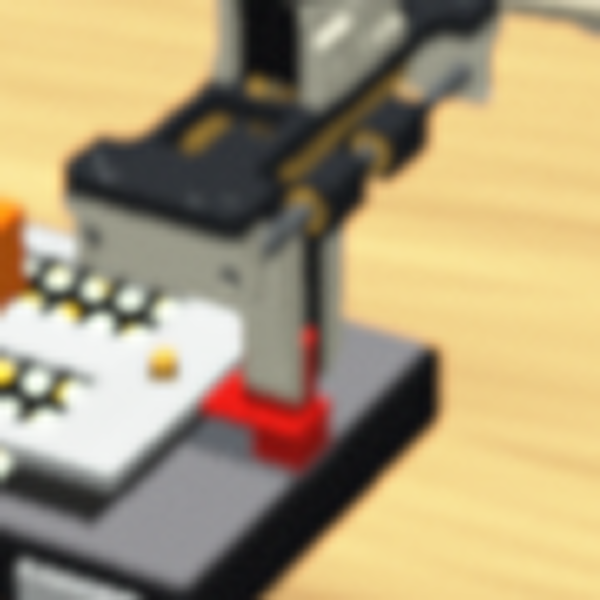

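The fin is gripped at 14 mm. Now I'll slide the latch along the light's −y, which is tool −x.

Emit:
play_rows:
  moves:
    - [[0,0,0],[0,0,0],0.005]
    - [[0,0,0],[-0.001,0,0],0.005]
    - [[0,0,0],[-0.0025,0,0],0.005]
    - [[0,0,0],[-0.0025,0,0],0.005]
    - [[0,0,0],[-0.0025,0,0],0.005]
    - [[0,0,0],[-0.0025,0,0],0.005]
    - [[0,0,0],[-0.0025,0,0],0.005]
    - [[0,0,0],[-0.0025,0,0],0.005]
    - [[0,0,0],[-0.0015,0,0],0.005]
    - [[0,0,0],[0,0,0],0.005]
  force: 25

```text
clock: 28.8
tool_pos: [0.5355, -0.054, 0.0403]
tcp_rot: [0.77, 0.638, 0.001, -0.0]
wrist_force: [-1.2, 2.4, 0.2]
width: 0.152
```

```bash
python3 sl.py 20
```

```text
t 28.8 pos [ 0.5355 -0.054   0.0403] yaw -1.7571 F [-1.2  2.4  0.2] T [0.33 0.11 0.03] w 0.0141
shift tool [ 0.0116  0.0024 -0.0007] turn deg [ 0.03 -0.09 -0.35]
t 28.9 pos [ 0.5355 -0.054   0.0403] yaw -1.757 F [-1.1  0.2  1.3] T [-0.    0.14  0.06] w 0.0138
shift tool [ 0.0117  0.0024 -0.0007] turn deg [ 0.03 -0.07 -0.34]
```

View pics/l20.png

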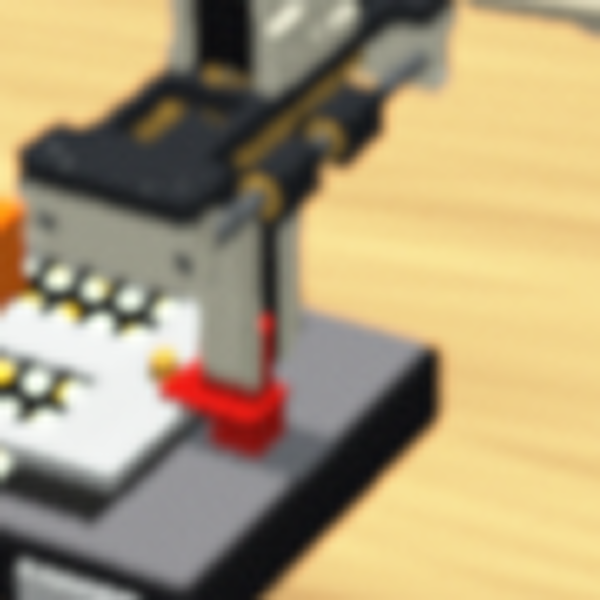

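It has moved 17.9 mm and the tongue is over the frame. I'll push on to the stop.

Emit:
play_rows:
  moves:
    - [[0,0,0],[-0.0015,0,0],0.005]
    - [[0,0,0],[-0.0015,0,0],0.005]
    - [[0,0,0],[-0.0015,0,0],0.005]
    - [[0,0,0],[-0.0015,0,0],0.005]
    - [[0,0,0],[-0.0015,0,0],0.005]
    - [[0,0,0],[-0.001,0,0],0.005]
    - [[0,0,0],[-0.001,0,0],0.005]
    - [[0,0,0],[-0.001,0,0],0.005]
    - [[0,0,0],[0,0,0],0.005]
    - [[0,0,0],[0,0,0],0.005]

```text
clock: 29.9
tool_pos: [0.5346, -0.0587, 0.0403]
tcp_rot: [0.769, 0.639, 0.004, -0.003]
wrist_force: [0.1, 2.6, 0.8]
width: 0.149
```

```bash
python3 sl.py 21
```

```text
t 29.9 pos [ 0.5346 -0.0587  0.0403] yaw -1.755 F [0.1 2.6 0.8] T [ 0.25  0.18 -0.02] w 0.0138
shift tool [ 0.0164  0.0024 -0.0005] turn deg [ 0.06 -0.62 -0.23]
t 30.0 pos [ 0.5346 -0.0587  0.0403] yaw -1.7551 F [0.6 3.7 1. ] T [0.28 0.13 0.  ] w 0.014
shift tool [ 0.0164  0.0024 -0.0005] turn deg [ 0.06 -0.62 -0.24]
```

View pics/l21.png

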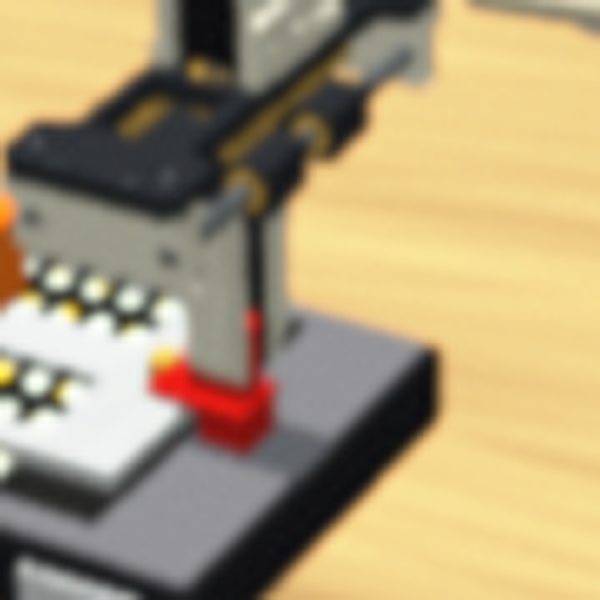

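The travel is about 22.7 mm, and it stopped at a firm end stop. I'll release and rise.

Emit:
play_rows:
  moves:
    - [[0,0,0],[0,0,0],0.04]
    - [[0,0,0],[0,0,0],0.04]
    - [[0,0,0],[0,0,0],0.04]
    - [[0,0,0],[0,0,0],0.04]
    - [[0,0,0],[0,0,-0.005],0.04]
    - [[0,0,0],[0,0,-0.015],0.04]
    - [[0,0,0],[0,0,-0.03],0.04]
    - [[0,0,0],[0,0,-0.04],0.04]
    - [[0,0,0],[0,0,-0.04],0.04]
    - [[0,0,0],[0,0,-0.01],0.04]

```text
clock: 31.0
tool_pos: [0.5322, -0.0616, 0.1875]
tcp_rot: [0.77, 0.639, 0.003, -0.004]
wrist_force: [0.0, -0.2, 0.2]
width: 0.433
```

Emit:
play_rows:
  moves:
    - [[0,0,0],[0.03,-0.02,0],0.04]
    - [[0,0,0],[0.03,-0.03,0],0.04]
    - [[0,0,0],[0.03,-0.03,0],0.04]
    - [[0,0,0],[0.03,-0.03,0],0.04]
    - [[0,0,0],[0.03,-0.02,0],0.04]
    - [[0,0,0],[0.02,0,0],0.04]
    - [[0,0,0],[0,0,0],0.04]
    - [[0,0,0],[0,0,0],0.04]
    - [[0,0,0],[0,0,0],0.04]
    - [[0,0,0],[0,0,0],0.04]

```text
clock: 32.0
tool_pos: [0.435, 0.1329, 0.1984]
tcp_rot: [0.771, 0.637, 0.007, 0.001]
wrist_force: [0.0, -0.3, 0.5]
width: 0.43
```

```bash
python3 sl.py 22
python3 - <<'E'
import pickle,cv2
t,q=pickle.load(open("s22.pkl","rb"))
cv2.imwrite("pics/f22.png",t["pixels"]); 
cv2.imwrite("pics/f22s.png",cv2.resize(q["pixels"][200:295,165:325],None,fx=5,fy=5,interpolation=cv2.INTER_CUBIC))
cv2.imwrite("pics/f22t.png",cv2.resize(t["pixels"][195:300,310:450],None,fx=5,fy=5,interpolation=cv2.INTER_CUBIC))
E
```

```text
t 32.0 pos [0.435  0.1329 0.1984] yaw -1.7595 F [ 0.  -0.3  0.5] T [-0.04  0.08 -0.07] w 0.04
shift tool [-0.1546  0.1342  0.1575] turn deg [ 0.66 -0.55 -0.48]
t 32.1 pos [0.4351 0.1329 0.1984] yaw -1.7598 F [0.2 0.2 0.6] T [-0.09  0.1  -0.01] w 0.0399
shift tool [-0.1546  0.1343  0.1574] turn deg [ 0.66 -0.56 -0.5 ]
```

View pics/f22.png

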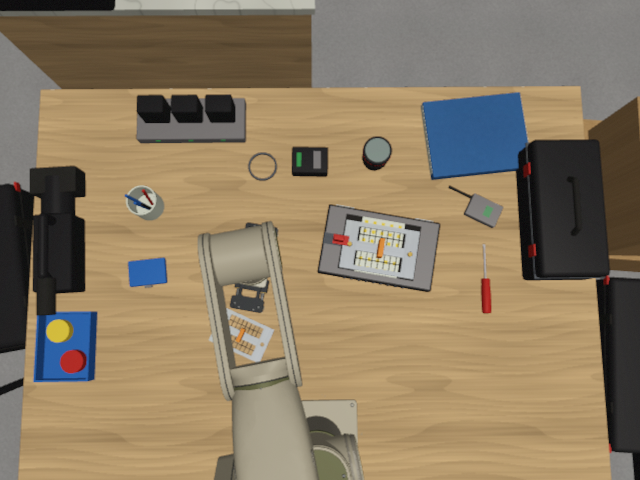

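View pics/f22s.png

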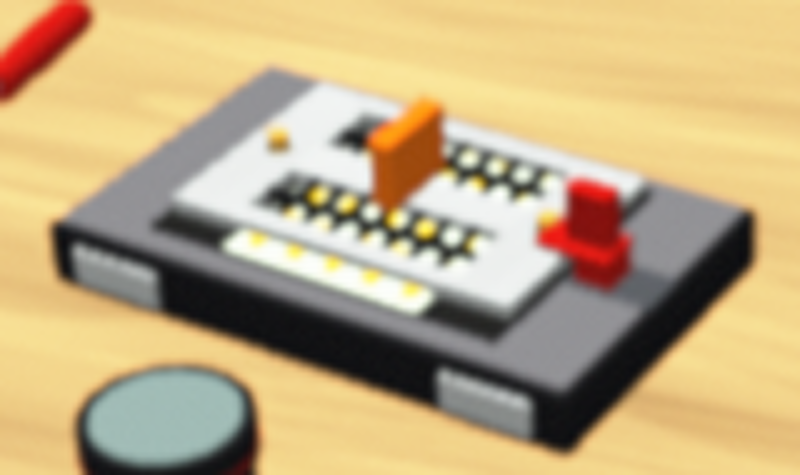

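View pics/f22t.png

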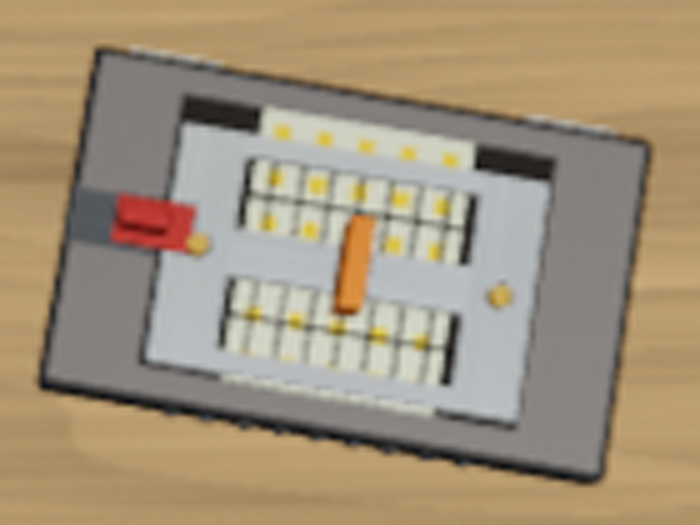

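The top view shows both pins through the holes at crop (198,243) and (500,296), with the tongue over the frame edge. The latch has shifted about 40 crop px, or 22 mm. The bystanders are where they were, and the gripper is clear, so I'll hand it in.

```bash
python3 -c "
from rig import bot
print(bot.finish_job())"
```

```text
the job is handed in; nothing more can be done
None
```

The louvre frame is on the light with both brass pins through its holes, and the red latch is closed over its edge. I handed the job in at about 32 s; no verdict is reported.

- **Pick-up:** I chose the frame measured at 204×132 mm over the smaller one at 152×100 mm. My first grasp closed above the rib, because the reported tool height reads about 28 mm lower than the fingertips show in the camera. The second grasp held at 14 mm.
- **Fitting:** I lined the holes up with the pins using both cameras and lowered in steps of 0.7 mm or less. The pins went in with no force felt, so I did not need a touch search. At the bottom the wrist read about 6 N upward and about 3 N sideways. A small sideways correction did not move the frame or clear that side force. It went when I let go.
- **Latch:** My first approach to the fin was about 6 mm off-centre, and one finger touched it with about 2 N. After recentring, I slid the latch about 22.7 mm by tool travel, to a firm stop; the camera showed about 22 mm.
- **Final checks:** The last pictures show the frame flat on the face, both pins about 8 mm proud of it, and the tongue over the edge. The other things on the table look unmoved, and the gripper is clear.
- **Disagreements:** The two cameras differed by 3–5 mm on where the pins are. I could not measure the frame's tilt and height directly, only judge them from how far the pins stand up and from how the frame looks.

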